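# Dock the plate stand and show the coupon label up

## Robot

A 6-joint arm with a two-finger parallel gripper is mounted at the origin on a cart in front of the work surface, level with it; the furniture and walls round the work are solid. World frame = base frame: x ahead of the robot, y to its left, z up, the work surface at z = 0. Lengths are in m, angles in degrees, forces in N, time in s.
With the tool pointing down it reaches from about 0.4 to 0.825 m from the base axis. Payload 7 kg.
Tool frame: the origin (TCP) lies between the finger pads, 19 mm behind the fingertips; this is the grasp point; z points along the fingers, y is the line along which they close (so a half turn about z gives the same grasp; the last joint's range is limited). The gripper opens to 88 mm and grips with 3 to 60 N. Pads are 19 mm wide; open, the fingers measure 130 mm over their backs; the gripper's body (78 mm by 193 mm) begins 47 mm behind the grasp point.
Start: joints at [86.637, 20.546, 0.682, 0, -70.136, -16.507], TCP at [0.229, 0.635, 0.245] pointing down, gripper open.
Joint ranges: [-176.03, 176.03], [-82.01, 121.73], [-58.28, 71.71], [-173.87, 95.51], [-174.79, -0.11], [-173.66, 173.66]. Speed limits (degrees/s): [136.94, 136.94, 172.46, 180, 180, 180].

## Interface

Orientations are given as [roll, pitch, yaw] about the fixed x, y, z axes, in that order (R = Rz(yaw) Ry(pitch) Rx(roll)).
In Python, from plant import r gives the robot as it stands.
- The arm moves only by the tool play_rows, never from a script. Its argument "rows" is a list that holds one entry, the list of rows, each a list of 5 numbers: the closure, from 0 (fully open) to 1 (shut), then the shift along the tool's x, y, z each as a share of 0.5 m, from -1 to 1, then the turn about the tool's z as a share of 1.5 rad, from -1 to 1. A call has exactly 8 rows; each row is the pose to reach, as a shift and turn from the pose commanded when the call began, along the tool's axes at that moment; what a row does not reach only later rows make up. A row lasts 1/12 s, in which the tool goes at most 41.7 mm and 7.16 degrees, less where a joint would pass 70% of its speed; a pose out of reach is approached as far as the arm can. A call with a number of a shift or a turn outside -1 to 1 is refused whole. A call with a gripper value outside its range is refused whole. The fingers move at their own pace and stop on an object; "squeeze" is the grip in N (left out, the last holds). Time passes only in rows, so rows that repeat a pose let the fingers close, or fill a call up. It gives the time, the measured TCP pose, the force, the opening and the grip force at its end, in the units of the state.
- r.get_state(): the state, without advancing time (a new reading comes with each control period).
- r.capture(name): name is "scene" or "top" or "wrist"; returns the picture (384x512x3 uint8, red, green, blue); there is no depth.
- r.camera_info(name): a dict with "fovy" (degrees; the focal length in pixels is half the picture's height over the tangent of half this angle, whatever the lens; pixels are square), "cx", "cy" (the principal point, pixels), "k1" (the pictures are not rectified: a ray, as slopes to the right and down, at radius r is drawn at 1 + k1 r^2 times it, then the intrinsics apply), "pose" (4x4, takes a point from camera to world coordinates). Camera axes: x right, y down, z forward; pixel columns grow to the right and rows downward; lengths in m; the calibration is good to about 2 mm. A picture is of the moment at which its call begins: read the wrist's pose just before it. camera_info takes no time and is no camera call; for the wrist camera it gives the pose at the moment of the call.
- r.close_job(): hands the job in; it is judged then, once.
The state is a dict: "time_s": time; "joints": joint angles; "qd": joint speeds; "joint_torque": joint torques, N m; "tcp_pos": TCP position; "eef_rot": TCP orientation; "contact_force": force on the tool from outside, world axes, zero at the start; "moment": the same for the moment, N m; "gripper_width": finger opening in m; "gripper_force": force on a finger pad.
Only numpy, scipy, OpenCV 4.12 (cv2) and the standard library are available. Lean on these libraries where they do the work, as an engineer would, in place of code of your own. Each camera call takes 0.05 s, during which the arm holds its last target. There are 200 camera calls.

## Task

Slide the round plate stand, with the metal coupon plate standing in it, across the bench until it sits fully home in the steel vee. Then take the coupon out by its plain half (the label end is the one with the small notch in its top corner; leave that half uncovered), and hold it still well clear of everything, at least 15 cm above the bench, rolled over about 45 degrees so that its label side looks up and not down. Finish while still holding it like that; the stand stays in the vee and the other things stay where they are.

Things in the scene. Friction and masses are not known exactly. Their poses are not given: they have to be found in the camera images.
- stand: loose round stand: black dish 136 mm across, 36 mm high, 0.5 kg, too wide to grip; push it low on its side (z 10 to 30 mm). Origin: centre of its underside. A slot along its x (10 x 114 mm, floor at z 12 mm, grey jaws up to 36 mm) holds the coupon. Looks the same turned half round; starts turned any way.
- plate: loose aluminium coupon 110 x 8 x 56 mm, 0.12 kg, standing on a long edge in the stand's slot, top 68 mm above the bench, upper 32 mm clear of the jaws. Origin: middle of its lower edge. x: along it to the label (notched) end; y: through the 8 mm, out of the label side; z: up as it stands. Grip across the 8 mm from above, on the plain half, x -55 to 0 mm.
- label (a point): centre of the label, a matt field 30 x 34 mm on the plate's +y face only, at plate x 37, y 4, z 20 mm; the back is bare.
- notch (a point): inner corner of the square notch, 16 x 16 mm, cut from the top corner at the label end, at plate x 39, y 0, z 40 mm. The notch always starts at the top. Facing the label side, notch at the top, it is at the upper LEFT: so it tells both the label end and the label side.
- vee: fixed steel vee stop on the bench: two walls 12 mm thick, 116 mm long, 28 mm high at 90 degrees to each other. Origin: on the bench, where the centre of the stand lies when it touches both walls; x: from there towards the apex of the vee, so push the stand in along +x (the vee opens to -x, roughly to the robot's right).
- box_ferrule: bystander: small white box 46 x 60 x 31 mm; origin under its centre.
- brass_sleeve: bystander: upright brass sleeve 22 mm across, 50 mm high; origin under its centre.
Not all that is in view belongs to the job. Several things have the shape of the plate; the one meant has the colours described above.

How it is judged:
By the outcome, as a careful person would: the job done as asked, in the order asked, and still so for the second after the job is handed in, while the arm keeps its last pose, push and grip.
It also fails if it takes over 48 s, if anything falls off the work surface, if the arm or the gripper's body presses on something with over 40 N, if the wrist force passes 120 N, or if a joint passes its speed limit or range.

## Working session

There is one attempt and no reset: what is moved stays moved. The work goes in short steps, Python scripts to look and compute and a tool call to move; the robot and the scene stay as the last step left them, time stands still between calls to the robot, and variables do not carry over. Pictures are saved under pics/ and viewed, at most 10 in all, crops included, and the job is handed in when it is done.

Besides the shell and the picture viewer there is one more tool, called after "Call:" as name(argument=value, ...) on one line, values as JSON. play_rows: Moves the arm, as the interface text tells. Its arguments: {"type":"object","properties":{"rows":{"type":"array","items":{"type":"array","items":{"type":"array","items":{"type":"number"}}}},"squeeze":{"type":"number"}},"required":["rows"]}

```bash
mkdir -p pics; ls; python3 - <<'E'
from plant import r
import cv2,numpy as np
s=r.get_state();print({k:np.round(v,3).tolist() for k,v in s.items()})
for n in("scene","top","wrist"):
    i=r.camera_info(n);print(n,{k:np.round(v,4).tolist() for k,v in i.items()})
    im=r.capture(n);cv2.imwrite(f"pics/{n}0.png",im[:,:,::-1])
E
```

```text
pics
{'time_s': 0.0, 'joints': [86.635, 20.592, 0.634, -0.019, -70.138, -16.509], 'qd': [-0.017, 0.047, -0.038, -0.03, -0.065, -0.038], 'joint_torque': [0.0, -58.271, 29.306, 6.997, 0.007, -0.0], 'tcp_pos': [0.229, 0.634, 0.244], 'eef_rot': [179.904, -0.01, -19.88], 'contact_force': [0.007, -0.369, -0.051], 'moment': [0.013, -0.005, 0.022], 'gripper_force': 0.0, 'gripper_width': 0.087}
scene {'fovy': 52.1426, 'cx': 251.8819, 'cy': 188.6915, 'k1': -0.1251, 'pose': [[0.7016, -0.3348, 0.629, -0.0509], [-0.7126, -0.3356, 0.6161, -0.7196], [0.0049, -0.8805, -0.474, 0.506], [0.0, 0.0, 0.0, 1.0]]}
top {'fovy': 50.7651, 'cx': 258.258, 'cy': 187.2616, 'k1': -0.1405, 'pose': [[-0.0123, -0.9975, 0.0702, 0.4273], [-0.9998, 0.0112, -0.0163, -0.1674], [0.0155, -0.0704, -0.9974, 1.2175], [0.0, 0.0, 0.0, 1.0]]}
wrist {'fovy': 61.3829, 'cx': 251.2209, 'cy': 188.1785, 'k1': -0.0206, 'pose': [[-0.3391, -0.9027, -0.2647, 0.3006], [-0.9407, 0.3259, 0.0938, 0.6084], [0.0016, 0.2808, -0.9598, 0.3836], [0.0, 0.0, 0.0, 1.0]]}
```

View pics/top0.png

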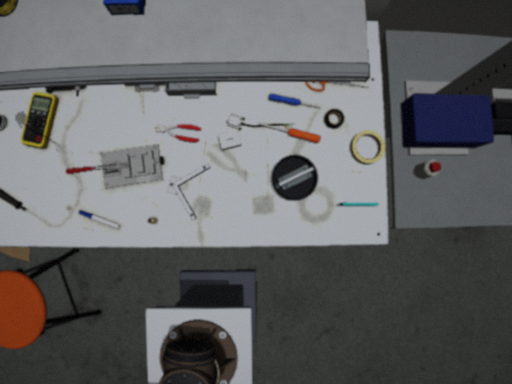

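View pics/scene0.png

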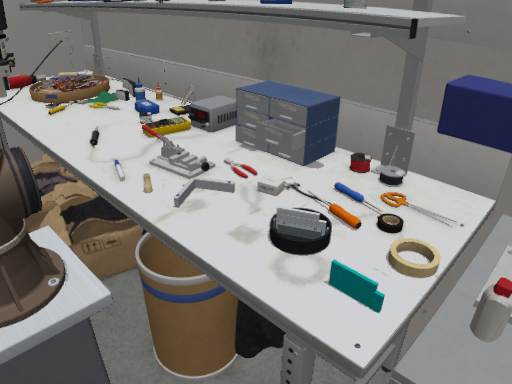

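The top view shows:
- stand with the grey coupon at (295,177)
- vee with its apex at (172,182), opening to the right
- white box at (229,142)
- brass sleeve at (153,220)

Things that could be mistaken for the coupon: the teal plate (top 358,204; scene 355,285) and the blue cabinet fronts. The grey plate standing in the black dish (scene 300,220) is the one that fits. I'll check it in a close crop.

```bash
cat > h.py <<'E'
import numpy as np,cv2
def cam(i):
    f=192/np.tan(np.radians(i["fovy"])/2);return f,np.array(i["pose"])
def ray(i,p):
    f,T=cam(i);p=np.atleast_2d(np.array(p,float))
    d=(p-[i["cx"],i["cy"]])/f;u=d.copy()
    for _ in range(20):u=d/(1+i["k1"]*(u**2).sum(1,keepdims=True))
    return T[:3,3],np.c_[u,np.ones(len(u))]@T[:3,:3].T
def onz(i,p,z):
    o,d=ray(i,p);return (o+d*((z-o[2])/d[:,2])[:,None])[:,:2]
def proj(i,P):
    f,T=cam(i);c=(np.atleast_2d(P)-T[:3,3])@T[:3,:3];u=c[:,:2]/c[:,2:]
    return u*(1+i["k1"]*(u**2).sum(1,keepdims=True))*f+[i["cx"],i["cy"]]
E
python3 - <<'E'
import cv2,numpy as np
a=cv2.imread("pics/scene0.png")[190:260,255:345];b=cv2.imread("pics/top0.png")[140:235,160:330]
a=cv2.resize(a,(720,560),interpolation=cv2.INTER_CUBIC)[:, :]
b=cv2.resize(b,None,fx=4,fy=4,interpolation=cv2.INTER_CUBIC)
cv2.imwrite("pics/ca.png",a);cv2.imwrite("pics/cb.png",b)
E
```

```text
(no output)
```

View pics/ca.png

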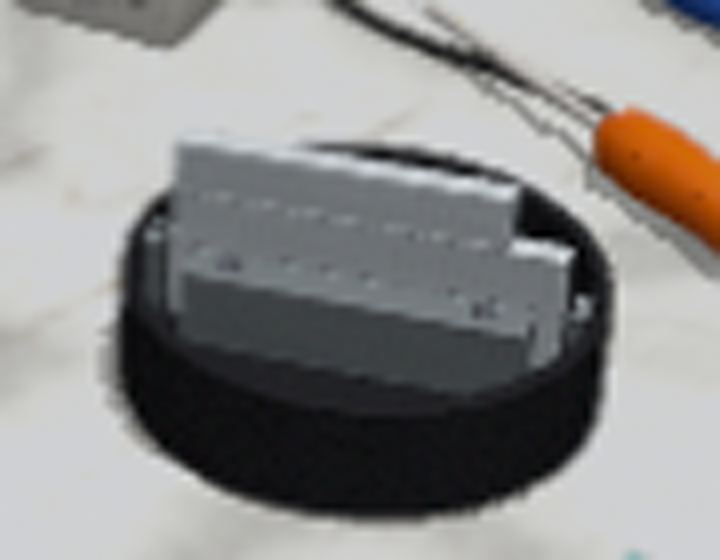

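View pics/cb.png

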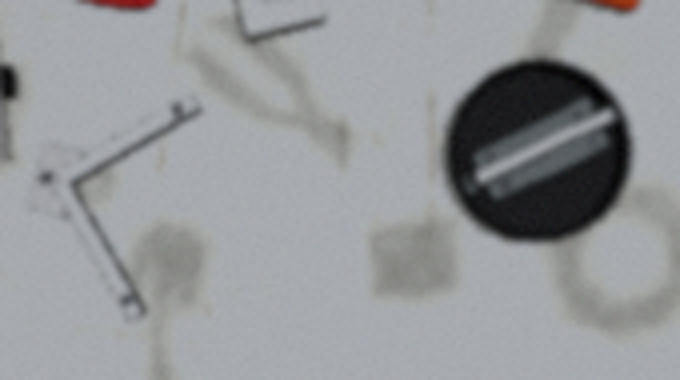

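The scene crop shows the grey coupon with its notch at the upper right (515,240) and a bare face, so the camera sees the back. The label end is the right (-y) end, and the label side faces +x. The top crop shows the vee's inner lines meeting at about (72,183), with wall ends at (200,108) and (143,312). Next I measure these by mask.

```bash
python3 - <<'E'
from h import *
from plant import r
I=r.camera_info("top");im=cv2.imread("pics/top0.png");g=cv2.cvtColor(im,cv2.COLOR_BGR2GRAY).astype(int)
m=np.uint8(g<70)*255
sub=np.zeros_like(m);sub[150:206,265:325]=m[150:206,265:325]
c=max(cv2.findContours(sub,0,1)[0],key=cv2.contourArea);h=cv2.convexHull(c).reshape(-1,2)
for z in(.036,.018,0):
    w=onz(I,h+0.,z);e=cv2.fitEllipse((w*1e3).astype(np.float32));print("stand z",z,np.round(e[0],1),np.round(e[1],1))
# plate top
s2=np.zeros_like(m);mm=np.uint8(g>140)*255
yy,xx=np.mgrid[:384,:512];ins=(np.hypot(xx-294.5,yy-177.5)<24)
s2[ins&(g>135)]=255
ps=np.c_[np.where(s2)[::-1]].astype(float);print(len(ps))
w=onz(I,ps,.068)*1e3
rct=cv2.minAreaRect(w.astype(np.float32));print("plate",rct,cv2.boxPoints(rct).round(1).tolist())
# vee dark lines inner faces
def pc(x,y):return (160+x/4,140+y/4)
for nm,a,b in(("A",(72,183),(200,108)),("B",(72,183),(143,312))):
    a,b=np.array(pc(*a)),np.array(pc(*b));d=(b-a)/np.linalg.norm(b-a);n=np.array([-d[1],d[0]]);L=np.linalg.norm(b-a)
    P=[]
    for t in np.linspace(4,L-4,20):
        q=[a+d*t+n*k for k in np.linspace(-3,3,25)]
        mp=np.array(q,np.float32);v=cv2.remap(g.astype(np.float32),mp[:,0].copy(),mp[:,1].copy(),1).ravel()
        k=v.argmin();P.append(q[k])
    w=onz(I,np.array(P),.014)*1e3
    l=cv2.fitLine(w.astype(np.float32),cv2.DIST_HUBER,0,.01,.01).ravel();print(nm,l.round(3),np.degrees(np.arctan2(l[1],l[0])).round(1),w[[0,-1]].round(1).tolist())
    print(onz(I,[a,b],.0).round(4).tolist(),onz(I,[a,b],.028).round(4).tolist())
for p in((229,142),(153,220),(245,148),(240,135)):print(p,onz(I,p,.03).round(3))
E
```

```text
stand z 0.036 [ 538.5 -292.7] [130.9 134.8]
stand z 0.018 [ 540.2 -294.6] [132.9 136.9]
stand z 0 [ 541.9 -296.5] [134.9 139. ]
103
plate ((533.698486328125, -303.41094970703125), (109.15104675292969, 132.6795654296875), 88.63878631591797) [[466.1000061035156, -356.3999938964844], [598.7000122070312, -359.5], [601.2999877929688, -250.39999389648438], [468.70001220703125, -247.3000030517578]]
A [ 5.0000e-01 -8.6600e-01  5.4457e+02  1.0217e+01] -60.0 [[525.2, 42.4], [569.1, -32.7]]
[[0.5203, 0.0553], [0.5762, -0.042]] [[0.5182, 0.0502], [0.5727, -0.0449]]
B [  0.867   0.498 469.763  25.121] 29.8 [[508.7, 46.9], [433.4, 4.7]]
[[0.5203, 0.0553], [0.4225, 0.0016]] [[0.5182, 0.0502], [0.4226, -0.0023]]
(229, 142) [[ 0.647 -0.102]]
(153, 220) [[0.418 0.124]]
(245, 148) [[ 0.628 -0.149]]
(240, 135) [[ 0.667 -0.135]]
```

Stand centre is about (0.540,-0.294). Its fitted diameter of about 136 mm matches the given size. The vee home works out at about (0.4945,-0.039), with its x at 75°. 

The moves only allow a turn about the tool's z. Before touching anything I'll check in free air whether commanding past the reach tilts the tool.

Call:
play_rows(rows=[[[0,0,-0.7,0,0],[0,0,-0.7,0,0],[0,0,-0.7,0,0],[0,0,-0.7,0,0],[0,0,-0.7,0,0],[0,0,-0.7,0,0],[0,0,-0.7,0,0],[0,0,-0.7,0,0]]])

```text
time_s: 0.82
tcp_pos: [0.334, 0.9245, 0.2433]
eef_rot: [-179.9, -0.0, -19.9]
contact_force: [-0.1, 2.9, 0.4]
gripper_width: 0.0876
gripper_force: 0.0
```

Call:
play_rows(rows=[[[0,0,-0.7,0,0],[0,0,-0.7,0,0],[0,0,-0.7,0,0],[0,0,-0.7,0,0],[0,0,-0.7,0,0],[0,0,-0.7,0,0],[0,0,-0.7,0,0],[0,0,-0.7,0,0]]])

```text
time_s: 1.48
tcp_pos: [0.3496, 0.9694, 0.1817]
eef_rot: [-177.3, -0.2, -19.9]
contact_force: [0.7, -0.4, 0.4]
gripper_width: 0.0877
gripper_force: 0.0
```

```bash
python3 -c "
from plant import r
s=r.get_state();print(s['joints'],s['eef_rot'],s['qd'])"
```

```text
[ 81.15097417  63.22946431  71.71144083   0.72340702 -95.8662189
 -10.92370778] [-177.29547199   -0.20690598  -19.867985  ] [-0.18448693  3.56768274 -0.04813153  0.05961397  3.2371657   0.17522283]
```

Call:
play_rows(rows=[[[0,0,-0.9,-0.6,0],[0,0,-0.9,-0.6,0],[0,0,-0.9,-0.6,0],[0,0,-0.9,-0.6,0],[0,0,-0.9,-0.6,0],[0,0,-0.9,-0.6,0],[0,0,-0.9,-0.6,0],[0,0,-0.9,-0.6,0]]])

```text
time_s: 2.15
tcp_pos: [0.3455, 0.9591, 0.2497]
eef_rot: [-175.1, -0.5, -19.9]
contact_force: [0.6, 0.1, 0.2]
gripper_width: 0.0876
gripper_force: 0.0
```

```bash
python3 -c "
from plant import r
s=r.get_state();print(s['joints'],s['eef_rot'],s['qd'])"
```

```text
[ 81.53421275  59.44469067  71.6873502    1.41969051 -97.55108314
 -11.15657326] [-175.12555747   -0.45385096  -19.88590448] [ 3.85443341e-01 -2.99052825e+00 -2.98952601e-01 -4.48268353e-05
 -3.45131225e+00 -1.55388414e-01]
```

The tool does tilt outwards when pushed past its reach, by a few degrees per call, and the tilt seems to persist. I'll go back towards the stand and see whether the tilt stays.

```bash
cat >> h.py <<'E'
from scipy.spatial.transform import Rotation as Ro
def go(s,tgt,yaw=None):
    "shares for a world target; yaw: turn share"
    R=Ro.from_euler('xyz',s['eef_rot'],degrees=True)
    d=R.inv().apply(np.array(tgt)-s['tcp_pos']);out=(d/.5).round(4).tolist()
    tz=R.apply([0,0,1]);ty=R.apply([0,1,0])
    return out,'tz',tz.round(3),'ty az',np.degrees(np.arctan2(ty[1],ty[0])).round(1),'rows',np.ceil(np.linalg.norm(d)/.0417)
E
python3 -c "
from plant import r
from h import *
s=r.get_state();print(go(s,[.45,-.3,.25]),s['tcp_pos'])"
```

```text
([1.053, 2.2892, -0.1875], 'tz', array([ 0.036,  0.077, -0.996]), 'ty az', np.float64(-109.8), 'rows', np.float64(31.0)) [0.34551987 0.9590531  0.24965626]
```

Call:
play_rows(rows=[[[0,0.26,0.57,-0.05,0],[0,0.26,0.57,-0.05,0],[0,0.26,0.57,-0.05,0],[0,0.26,0.57,-0.05,0],[0,0.26,0.57,-0.05,0],[0,0.26,0.57,-0.05,0],[0,0.26,0.57,-0.05,0],[0,0.26,0.57,-0.05,0]]])

```text
time_s: 2.82
tcp_pos: [0.3695, 0.6559, 0.2508]
eef_rot: [-175.1, -0.5, -19.9]
contact_force: [0.6, 0.1, 0.2]
gripper_width: 0.0877
gripper_force: 0.0
```

Call:
play_rows(rows=[[[0,0.26,0.57,-0.05,0],[0,0.26,0.57,-0.05,0],[0,0.26,0.57,-0.05,0],[0,0.26,0.57,-0.05,0],[0,0.26,0.57,-0.05,0],[0,0.26,0.57,-0.05,0],[0,0.26,0.57,-0.05,0],[0,0.26,0.57,-0.05,0]]])

```text
time_s: 3.48
tcp_pos: [0.394, 0.3412, 0.253]
eef_rot: [-175.1, -0.5, -19.9]
contact_force: [0.2, -0.4, 0.2]
gripper_width: 0.0876
gripper_force: 0.0
```

Call:
play_rows(rows=[[[0,0.26,0.57,-0.05,0],[0,0.26,0.57,-0.05,0],[0,0.26,0.57,-0.05,0],[0,0.26,0.57,-0.05,0],[0,0.26,0.57,-0.05,0],[0,0.26,0.57,-0.05,0],[0,0.26,0.57,-0.05,0],[0,0.26,0.57,-0.05,0]]])

```text
time_s: 4.15
tcp_pos: [0.4188, 0.0287, 0.2551]
eef_rot: [-175.1, -0.5, -19.9]
contact_force: [0.7, -0.4, -0.3]
gripper_width: 0.0877
gripper_force: 0.0
```

```bash
python3 -c "
from plant import r
from h import *
s=r.get_state();print(go(s,[.45,-.3,.25]),s['tcp_pos'],s['joints'],s['eef_rot'],s['time_s'])"
```

```text
([0.2827, 0.5957, -0.0379], 'tz', array([ 0.038,  0.077, -0.996]), 'ty az', np.float64(-109.9), 'rows', np.float64(8.0)) [0.41883646 0.02873197 0.25514188] [ 28.35558083  -6.55140952 -28.53775712  -3.17067903 -64.05970331
  43.017042  ] [-175.12654664   -0.52249399  -19.93843025] 4.15
```

Call:
play_rows(rows=[[[0,0.28,0.6,-0.04,-0.66],[0,0.28,0.6,-0.04,-0.66],[0,0.28,0.6,-0.04,-0.66],[0,0.28,0.6,-0.04,-0.66],[0,0.28,0.6,-0.04,-0.66],[0,0.28,0.6,-0.04,-0.66],[0,0.28,0.6,-0.04,-0.66],[0,0.28,0.6,-0.04,-0.66]]])

```text
time_s: 4.82
tcp_pos: [0.444, -0.2345, 0.2518]
eef_rot: [-177.0, -3.8, 26.1]
contact_force: [0.8, -0.2, -0.3]
gripper_width: 0.0877
gripper_force: 0.0
```

```bash
python3 -c "
from plant import r
from h import *
s=r.get_state();print(go(s,[.45,-.3,.25]),s['tcp_pos'],s['joints'],s['eef_rot'],s['time_s'])"
```

```text
([-0.047, 0.1227, -0.0059], 'tz', array([ 0.037,  0.076, -0.996]), 'ty az', np.float64(-63.7), 'rows', np.float64(2.0)) [ 0.44399108 -0.23452442  0.25181669] [ -9.02517693   4.07226416 -17.89667203  -5.05726808 -66.68012475
 127.21213379] [-177.02907646   -3.84617111   26.13886529] 4.8167
```

Call:
play_rows(rows=[[[0,0,0,0,-0.62],[0,0,0,0,-0.62],[0,0,0,0,-0.62],[0,0,0,0,-0.62],[0,0,0,0,-0.62],[0,0,0,0,-0.62],[0,0,0,0,-0.62],[0,0,0,0,-0.62]]])

```text
time_s: 5.48
tcp_pos: [0.446, -0.2124, 0.2528]
eef_rot: [178.6, -2.8, 77.6]
contact_force: [0.3, 0.9, -1.1]
gripper_width: 0.0874
gripper_force: 0.0
```

```bash
python3 -c "
from plant import r
from h import *
s=r.get_state();print(go(s,[.45,-.3,.25]),s['tcp_pos'],s['joints'],s['eef_rot'],s['time_s'])"
```

```text
([-0.1694, 0.0454, -0.0018], 'tz', array([ 0.034,  0.043, -0.998]), 'ty az', np.float64(-12.4), 'rows', np.float64(3.0)) [ 0.44599131 -0.21244646  0.2527518 ] [ -4.70811087   2.59828699 -20.17335799  -2.88148134 -65.51214919
 173.46074164] [178.62335655  -2.83190461  77.6313574 ] 5.4833
```

Call:
play_rows(rows=[[[0,0,0,0,-0.15],[0,0,0,0,-0.15],[0,0,0,0,-0.15],[0,0,0,0,-0.15],[0,0,0,0,-0.15],[0,0,0,0,-0.15],[0,0,0,0,-0.15],[0,0,0,0,-0.15]]])

```text
time_s: 6.15
tcp_pos: [0.4433, -0.1723, 0.2513]
eef_rot: [177.7, 1.0, 87.8]
contact_force: [0.4, 0.5, -0.3]
gripper_width: 0.0873
gripper_force: 0.0
```

```bash
python3 -c "
from plant import r
from h import *
s=r.get_state();print(go(s,[.45,-.3,.25]),s['tcp_pos'],s['joints'],s['eef_rot'],s['time_s'])"
```

```text
([-0.2546, 0.0229, 0.0082], 'tz', array([ 0.039, -0.02 , -0.999]), 'ty az', np.float64(-2.2), 'rows', np.float64(4.0)) [ 0.44334442 -0.17231365  0.25131245] [  3.58351892  -0.45437971 -25.25962496   1.42226208 -63.02327017
 173.59976772] [177.70489449   1.04172841  87.78360165] 6.15
```

The past-limit turn works: commanding past the last joint's range tilts the tool, and that tilt stays too. I'll use it for the final roll. The tool is now within 2.5° of vertical, so I'll set up the push.

```bash
python3 -c "
from plant import r
from h import *
s=r.get_state();print(go(s,[.54,-.376,.20]))
I=r.camera_info('top');im=cv2.imread('pics/top0.png').astype(int)
m=(im[:,:,0]-im[:,:,2]>40)&(im[:,:,1]-im[:,:,2]>30);ys,xs=np.where(m);k=(xs>325)&(xs<385)&(ys>195)&(ys<215)
p=np.c_[xs,ys][k];print(p.min(0),p.max(0),onz(I,[p[p[:,0].argmin()],p[p[:,0].argmax()]],.04))
I=r.camera_info('scene');im=cv2.imread('pics/scene0.png').astype(int)
m=np.uint8((im[:,:,0]-im[:,:,2]>40)&(im[:,:,1]-im[:,:,2]>30));ys,xs=np.where(m);k=(xs>320)&(xs<390)&(ys>250)&(ys<320);p=np.c_[xs,ys][k]
print(p.min(0),p.max(0));L=p[p[:,0]<p[:,0].min()+3];print(L[L[:,1].argmin()],L[L[:,1].argmax()],onz(I,L[L[:,1].argmax()],0))
"
```

```text
([-0.3977, 0.2044, 0.1182], 'tz', array([ 0.039, -0.02 , -0.999]), 'ty az', np.float64(-2.2), 'rows', np.float64(6.0))
[343 202] [377 205] [[ 0.46105117 -0.43514876]
 [ 0.45955211 -0.53768266]]
[329 260] [384 311]
[331 266] [330 284] [[ 0.45405736 -0.4334837 ]]
```

Call:
play_rows(rows=[[[0,-0.4,0.2,0.12,0.66],[0,-0.4,0.2,0.12,0.66],[0,-0.4,0.2,0.12,0.66],[0,-0.4,0.2,0.12,0.66],[0,-0.4,0.2,0.12,0.66],[0,-0.4,0.2,0.12,0.66],[0,-0.4,0.2,0.12,0.66],[0,-0.4,0.2,0.12,0.66]]])

```text
time_s: 6.82
tcp_pos: [0.5376, -0.3786, 0.1968]
eef_rot: [178.0, -1.2, 30.6]
contact_force: [0.4, 0.5, -0.5]
gripper_width: 0.0874
gripper_force: 0.0
```

Call:
play_rows(rows=[[[0,0,0,0,0.66],[0,0,0,0,0.66],[0,0,0,0,0.66],[0,0,0,0,0.66],[0,0,0,0,0.66],[0,0,0,0,0.66],[0,0,0,0,0.66],[0,0,0,0,0.66]]])

```text
time_s: 7.48
tcp_pos: [0.5378, -0.3771, 0.1987]
eef_rot: [180.0, -2.5, -26.0]
contact_force: [0.9, 0.5, -0.9]
gripper_width: 0.0877
gripper_force: 0.0
```

Call:
play_rows(rows=[[[0,0,0,0,0.66],[0,0,0,0,0.66],[0,0,0,0,0.66],[0,0,0,0,0.66],[0,0,0,0,0.66],[0,0,0,0,0.66],[0,0,0,0,0.66],[0,0,0,0,0.66]]])

```text
time_s: 8.15
tcp_pos: [0.5378, -0.3771, 0.1986]
eef_rot: [-177.9, -1.4, -82.7]
contact_force: [0.1, 1.0, -0.2]
gripper_width: 0.0879
gripper_force: 0.0
```

```bash
python3 -c "
from plant import r
from h import *
s=r.get_state();print(go(s,[.54,-.376,.034]),s['tcp_pos'],s['joints'],s['eef_rot'],s['time_s'])
im=r.capture('top');cv2.imwrite('pics/top1.png',im[:,:,::-1])"
```

```text
([-0.0096, 0.0073, 0.3291], 'tz', array([ 0.039, -0.02 , -0.999]), 'ty az', np.float64(-172.7), 'rows', np.float64(4.0)) [ 0.53782142 -0.37705973  0.19864841] [-17.83592707  19.246853    -7.76340518   0.44197193 -60.52594505
  24.92107453] [-177.93183253   -1.39476825  -82.73083966] 8.15
```

Call:
play_rows(rows=[[[0,0,0,0.06,0],[0,0,0,0.12,0],[0,0,0,0.18,0],[0,0,0,0.24,0],[0,0,0,0.29,0],[0,0,0,0.32,0],[0,0,0,0.33,0],[0,0,0,0.33,0]]])

```text
time_s: 8.87
tcp_pos: [0.5436, -0.3798, 0.0325]
eef_rot: [-178.1, -1.4, -82.2]
contact_force: [-0.1, -0.1, -0.0]
gripper_width: 0.0878
gripper_force: 0.0
```

```bash
python3 -c "
from plant import r
from h import *
s=r.get_state();print(s['tcp_pos'],s['contact_force'])
for t in ([.5395,-.345,.034],[.484,-.130,.034]):print(go(s,t))"
```

```text
[ 0.54360541 -0.37976147  0.03245959] [-0.09981874 -0.08696968 -0.01483408]
([-0.0699, -0.0014, -0.0047], 'tz', array([ 0.036, -0.019, -0.999]), 'ty az', np.float64(-172.2), 'rows', np.float64(1.0))
([-0.5108, 0.05, -0.0168], 'tz', array([ 0.036, -0.019, -0.999]), 'ty az', np.float64(-172.2), 'rows', np.float64(7.0))
```

Call:
play_rows(rows=[[[0,-0.02,0.001,-0.001,0],[0,-0.04,0.002,-0.001,0],[0,-0.06,0.003,-0.002,0],[0,-0.08,0.004,-0.003,0],[0,-0.1,0.005,-0.003,0],[0,-0.125,0.006,-0.004,0],[0,-0.15,0.007,-0.004,0],[0,-0.175,0.008,-0.005,0]]])

```text
time_s: 9.53
tcp_pos: [0.5296, -0.2928, 0.0358]
eef_rot: [-177.8, -1.5, -82.2]
contact_force: [2.1, -4.9, 2.7]
gripper_width: 0.0876
gripper_force: 3.0
```

Call:
play_rows(rows=[[[0,-0.025,0.001,-0.001,0],[0,-0.05,0.003,-0.001,0],[0,-0.075,0.004,-0.002,0],[0,-0.1,0.005,-0.003,0],[0,-0.12,0.006,-0.003,0],[0,-0.14,0.008,-0.004,0],[0,-0.155,0.009,-0.004,0],[0,-0.165,0.01,-0.005,0]]])

```text
time_s: 10.2
tcp_pos: [0.5132, -0.2114, 0.0356]
eef_rot: [-177.8, -1.5, -82.2]
contact_force: [1.6, -4.1, 2.1]
gripper_width: 0.0879
gripper_force: 3.2
```

```bash
python3 -c "
from plant import r
from h import *
s=r.get_state();print(s['tcp_pos'],s['contact_force'],go(s,[.495,-.128,.033]))
im=r.capture('top');cv2.imwrite('pics/top2.png',im[:,:,::-1]);cv2.imwrite('pics/c2.png',cv2.resize(im[120:235,130:330,::-1],None,fx=4,fy=4,interpolation=2))"
```

```text
[ 0.51316085 -0.21139173  0.03557683] [ 1.61240605 -4.09064216  2.07514314] ([-0.1702, 0.0134, 0.0003], 'tz', array([ 0.041, -0.02 , -0.999]), 'ty az', np.float64(-172.2), 'rows', np.float64(3.0))
```

View pics/c2.png

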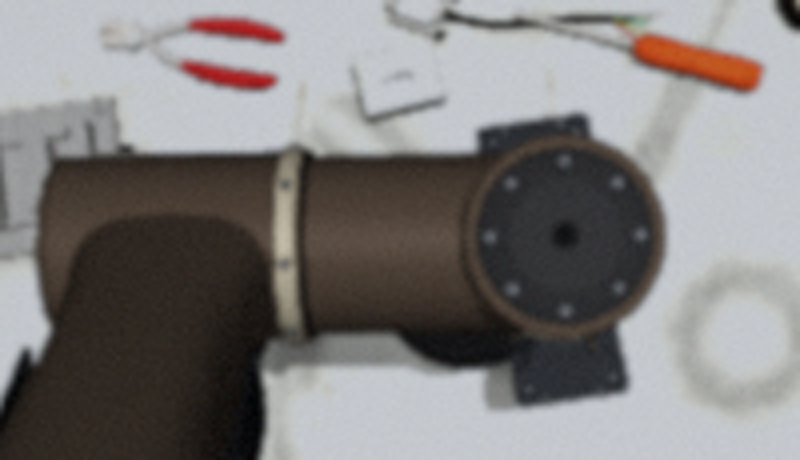

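The top view is blocked by the arm (wrist at 565,235). The force of about 4 N shows the stand is being pushed. I'll continue up to just short of the vee and check with the scene camera.

Call:
play_rows(rows=[[[0,-0.025,0.002,0,0],[0,-0.05,0.004,0,0],[0,-0.075,0.006,0,0],[0,-0.1,0.008,0,0],[0,-0.12,0.01,0,0],[0,-0.14,0.011,0,0],[0,-0.155,0.012,0,0],[0,-0.165,0.013,0,0]]])

```text
time_s: 10.92
tcp_pos: [0.4964, -0.1311, 0.0338]
eef_rot: [-177.7, -1.5, -82.2]
contact_force: [2.2, -9.9, 10.6]
gripper_width: 0.0876
gripper_force: 6.8
```

```bash
python3 -c "
from plant import r
from h import *
s=r.get_state();print(s['tcp_pos'],s['contact_force'])
im=r.capture('scene')[:,:,::-1].copy();cv2.imwrite('pics/s3.png',im);I=r.camera_info('scene')
cv2.imwrite('pics/c3.png',cv2.resize(im[120:270,130:330],None,fx=4,fy=4,interpolation=2))
e=Ro.from_euler('xyz',s['eef_rot'],degrees=True)
p=np.array(s['tcp_pos']);u=np.array([.26,.967,0])
print(proj(I,[[.4945,-.039,0]]),(e.inv().apply(u*.03)/.5).round(4))"
```

```text
[ 0.49639906 -0.13112162  0.03382786] [ 2.15228318 -9.92151934 10.64938442]
[[210.92309253 202.20425497]] [-0.0553 -0.0234 -0.0005]
```

View pics/c3.png

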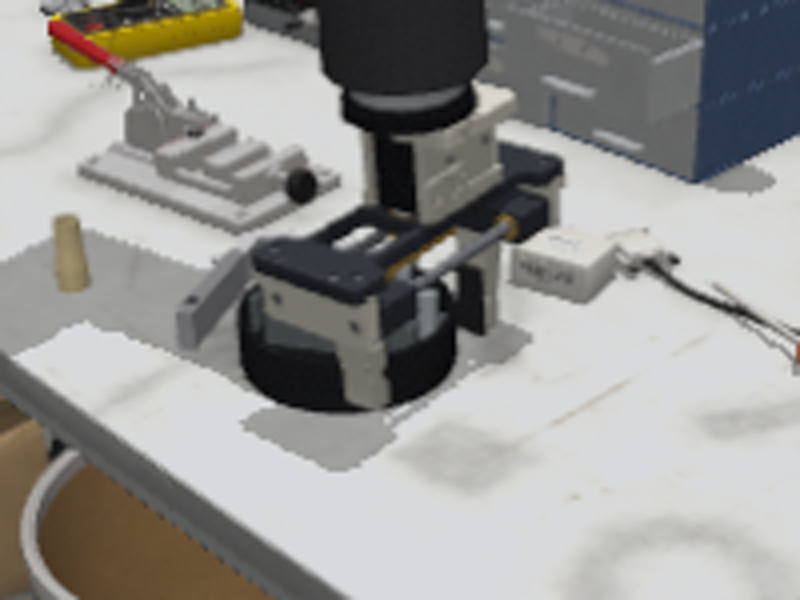

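The scene crop shows the stand caged between the fingers at (350,340), next to the near vee wall (215,290), with the coupon still standing. I'll make the final push along vee x in small steps and watch the force.

Call:
play_rows(rows=[[[0,-0.004,-0.002,0,0],[0,-0.008,-0.004,0,0],[0,-0.013,-0.006,0,0],[0,-0.018,-0.008,0,0],[0,-0.022,-0.01,0,0],[0,-0.026,-0.011,0,0],[0,-0.03,-0.013,0,0],[0,-0.03,-0.013,0,0]]])

```text
time_s: 11.63
tcp_pos: [0.4985, -0.1161, 0.0328]
eef_rot: [-178.0, -1.5, -82.2]
contact_force: [-1.6, -8.1, 8.7]
gripper_width: 0.0876
gripper_force: 5.6
```

Call:
play_rows(rows=[[[0,-0.004,-0.002,0,0],[0,-0.008,-0.004,0,0],[0,-0.012,-0.006,0,0],[0,-0.016,-0.007,0,0],[0,-0.02,-0.009,0,0],[0,-0.023,-0.01,0,0],[0,-0.026,-0.011,0,0],[0,-0.026,-0.011,0,0]]])

```text
time_s: 12.3
tcp_pos: [0.5019, -0.1026, 0.0325]
eef_rot: [-178.0, -1.5, -82.3]
contact_force: [-2.0, -7.6, 8.5]
gripper_width: 0.0876
gripper_force: 5.5
```

Call:
play_rows(rows=[[[0,-0.001,-0.001,0,0],[0,-0.002,-0.001,0,0],[0,-0.003,-0.001,0,0],[0,-0.004,-0.002,0,0],[0,-0.004,-0.002,0,0],[0,-0.004,-0.002,0,0],[0,-0.004,-0.002,0,0],[0,-0.004,-0.002,0,0]]])

```text
time_s: 12.97
tcp_pos: [0.5024, -0.1007, 0.0324]
eef_rot: [-178.1, -1.5, -82.3]
contact_force: [-1.6, -7.9, 8.4]
gripper_width: 0.0879
gripper_force: 5.8
```

Call:
play_rows(rows=[[[0,-0.001,-0.001,0,0],[0,-0.002,-0.001,0,0],[0,-0.003,-0.001,0,0],[0,-0.004,-0.002,0,0],[0,-0.005,-0.002,0,0],[0,-0.006,-0.002,0,0],[0,-0.006,-0.002,0,0],[0,-0.006,-0.002,0,0]]])

```text
time_s: 13.63
tcp_pos: [0.5028, -0.098, 0.0324]
eef_rot: [-178.1, -1.5, -82.3]
contact_force: [-1.4, -11.3, 9.2]
gripper_width: 0.0878
gripper_force: 7.1
```

```bash
python3 -c "
from plant import r
from h import *
im=r.capture('scene')[:,:,::-1].copy();cv2.imwrite('pics/s4.png',im)
cv2.imwrite('pics/c4.png',cv2.resize(im[150:240,160:280],None,fx=6,fy=6,interpolation=2))"
```

```text
(no output)
```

View pics/c4.png

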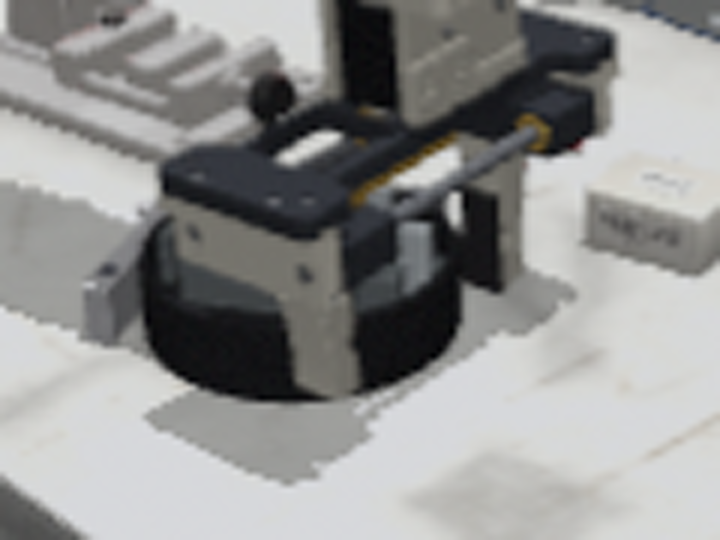

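The crop shows the stand against the near wall, around (150,260). I'll keep stepping until the force climbs.

Call:
play_rows(rows=[[[0,-0.002,-0.001,0,0],[0,-0.004,-0.002,0,0],[0,-0.006,-0.003,0,0],[0,-0.006,-0.003,0,0],[0,-0.006,-0.003,0,0],[0,-0.006,-0.003,0,0],[0,-0.006,-0.003,0,0],[0,-0.006,-0.003,0,0]]])

```text
time_s: 14.35
tcp_pos: [0.5021, -0.0964, 0.0322]
eef_rot: [-178.3, -1.6, -82.3]
contact_force: [-4.5, -21.2, 14.1]
gripper_width: 0.0877
gripper_force: 13.9
```

Call:
play_rows(rows=[[[0,-0.002,-0.001,0,0],[0,-0.004,-0.002,0,0],[0,-0.006,-0.003,0,0],[0,-0.006,-0.003,0,0],[0,-0.006,-0.003,0,0],[0,-0.006,-0.003,0,0],[0,-0.006,-0.003,0,0],[0,-0.006,-0.003,0,0]]])

```text
time_s: 15.02
tcp_pos: [0.5014, -0.0949, 0.0321]
eef_rot: [-178.5, -1.6, -82.4]
contact_force: [-7.4, -33.4, 17.1]
gripper_width: 0.0875
gripper_force: 20.6
```

The force has risen to 34 N along vee x (about 77°) and the stand has stalled, so it is seated. I'll back off, rise and look with the wrist camera.

Call:
play_rows(rows=[[[0,0.01,0.004,0,0],[0,0.03,0.004,0,0],[0,0.06,0.004,0,0],[0,0.09,0.004,0,0],[0,0.1,0.004,-0.06,0],[0,0.1,0.004,-0.14,0],[0,0.1,0.004,-0.22,0],[0,0.1,0.004,-0.3,0]]])

```text
time_s: 15.68
tcp_pos: [0.5047, -0.1372, 0.1843]
eef_rot: [-178.0, -1.4, -82.3]
contact_force: [2.0, 0.1, 0.4]
gripper_width: 0.087
gripper_force: 0.0
```

Call:
play_rows(rows=[[[0,0,0,-0.06,0],[0,0,0,-0.1,0],[0,0,0,-0.1,0],[0,0,0,-0.1,0],[0,0,0,-0.1,0],[0,0,0,-0.1,0],[0,0,0,-0.1,0],[0,0,0,-0.1,0]]])

```text
time_s: 16.35
tcp_pos: [0.5032, -0.1364, 0.232]
eef_rot: [-178.0, -1.4, -82.3]
contact_force: [-0.2, -0.1, -0.1]
gripper_width: 0.088
gripper_force: 0.0
```

```bash
python3 -c "
from plant import r
from h import *
import pickle
s=r.get_state();print(s['tcp_pos'],s['joints'],s['eef_rot'])
I=r.camera_info('wrist');im=r.capture('wrist')[:,:,::-1].copy();cv2.imwrite('pics/w5.png',im);pickle.dump(I,open('w5.pkl','wb'))
print(proj(I,[.4945,-.0393,.036]),proj(I,[.5195,.0537,.028]))"
```

```text
[ 0.50324155 -0.13635616  0.23196881] [  7.46449019   5.15256059 -22.04573403   1.61746101 -60.8295647
  -0.48882365] [-178.02494586   -1.42178328  -82.28474644]
[[252.85883158 256.34652382]] [[222.87766982 317.85643818]]
```

View pics/w5.png

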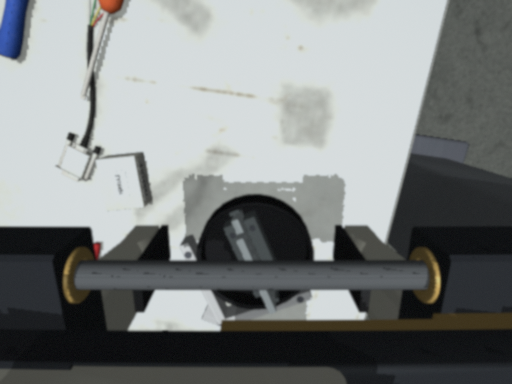

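The wrist view shows the stand in the vee at (256,250), partly behind the gripper bar. I'll move over it for a clear view.

Call:
play_rows(rows=[[[0,-0.07,0,0,0],[0,-0.14,0,0,0],[0,-0.19,0,0,0],[0,-0.21,0,0,0],[0,-0.21,0,0,0],[0,-0.21,0,0,0],[0,-0.21,0,0,0],[0,-0.21,0,0,0]]])

```text
time_s: 17.07
tcp_pos: [0.4896, -0.0331, 0.2303]
eef_rot: [-177.9, -1.4, -82.3]
contact_force: [-0.9, 0.3, 0.2]
gripper_width: 0.0876
gripper_force: 0.0
```

```bash
python3 -c "
from plant import r
from h import *
import pickle
s=r.get_state();print(s['tcp_pos'],s['joints'],s['eef_rot'])
I=r.camera_info('wrist');im=r.capture('wrist')[:,:,::-1].copy();cv2.imwrite('pics/w6.png',im);pickle.dump(I,open('w6.pkl','wb'))
print(proj(I,[.4945,-.0393,.036]),proj(I,[.5195,.0537,.028]))
cv2.imwrite('pics/c6.png',cv2.resize(im[80:280,150:400],None,fx=3,fy=3,interpolation=2))"
```

```text
[ 0.48964036 -0.03310322  0.23028036] [ 20.61483237   2.19314656 -25.73615687   2.14922974 -60.39007195
 -13.96533124] [-177.92708916   -1.44120413  -82.34196896]
[[253.75122867 167.04130707]] [[221.41446912 241.23362866]]
```

View pics/c6.png

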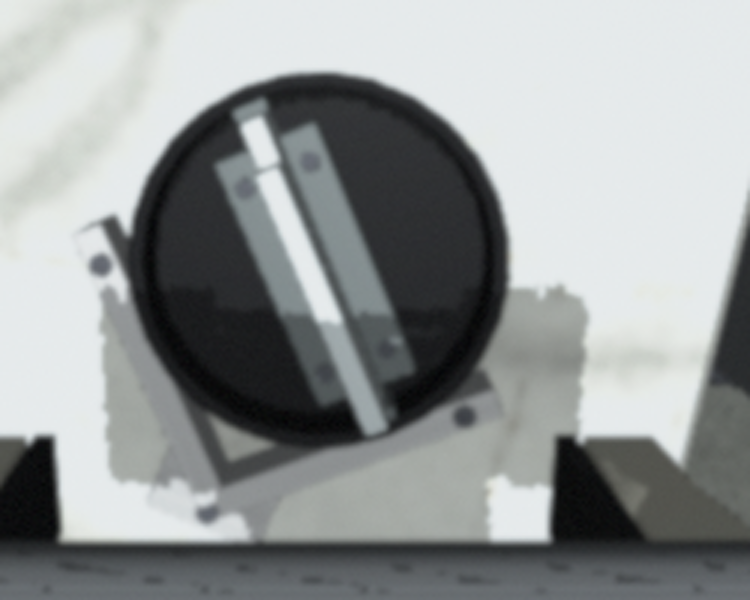

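The crop shows the stand touching both walls and the coupon upright. The notch step is at (268,172) on the -y end, and the plain end is at (374,433). Now to measure the grasp.

```bash
python3 -c "
from plant import r
from h import *
import pickle
I=pickle.load(open('w6.pkl','rb'));im=cv2.imread('pics/w6.png')
q=lambda x,y:(150+x/3,80+y/3)
n,e=onz(I,[q(268,172),q(374,433)],.068);print('notch',n,'end',e,'len',np.hypot(*(n-e)))
# disc rim
ang=np.radians(np.arange(0,360,10));
px=[q(320+187*np.cos(a),258+187*np.sin(a)) for a in ang];w=onz(I,px,.036)*1e3;print('stand',cv2.fitEllipse(w.astype(np.float32)))
u=(n-e)/np.hypot(*(n-e));mid=e+u*.055;print('plate mid',mid,'az',np.degrees(np.arctan2(u[1],u[0])))
g=e+u*(.055-.030);print('grip',g)
s=r.get_state();print(go(s,[*g,.10]),s['tcp_pos'])
"
```

```text
notch [ 0.51166536 -0.07165376] end [0.46587634 0.0089406 ] len 0.09269349785330369
stand ((491.5892639160156, -37.50886917114258), (131.4849090576172, 133.80259704589844), 3.3324811458587646)
plate mid [ 0.49304541 -0.03888034] az -60.39728039561714
grip [ 0.47822591 -0.01279619]
([-0.05, 0.0265, 0.2586], 'tz', array([ 0.039, -0.02 , -0.999]), 'ty az', np.float64(-172.3), 'rows', np.float64(4.0)) [ 0.4896081  -0.03317119  0.23028011]
```

Call:
play_rows(rows=[[[0.4,-0.02,0.01,0.06,-0.08],[0.5,-0.04,0.02,0.12,-0.16],[0.5,-0.05,0.0265,0.18,-0.255],[0.5,-0.05,0.0265,0.24,-0.255],[0.5,-0.05,0.0265,0.26,-0.255],[0.5,-0.05,0.0265,0.26,-0.255],[0.5,-0.05,0.0265,0.26,-0.255],[0.5,-0.05,0.0265,0.26,-0.255]]])

```text
time_s: 17.78
tcp_pos: [0.4791, -0.0121, 0.1004]
eef_rot: [-178.5, -2.1, -60.4]
contact_force: [-0.2, -0.7, 0.7]
gripper_width: 0.0449
gripper_force: 0.0
```

```bash
python3 -c "
from plant import r
from h import *
s=r.get_state();print(go(s,[.4782,-.0128,.0605]),s['tcp_pos'],s['gripper_width'])"
```

```text
([-0.0027, 0.0043, 0.0797], 'tz', array([ 0.041, -0.02 , -0.999]), 'ty az', np.float64(-150.4), 'rows', np.float64(1.0)) [ 0.47912589 -0.0121227   0.10040744] 0.04491571663005469
```

Call:
play_rows(rows=[[[0.5,0,0.001,0.03,0],[0.5,-0.002,0.002,0.06,0],[0.5,-0.003,0.002,0.08,0],[0.5,-0.003,0.002,0.08,0],[0.5,-0.003,0.002,0.08,0],[0.7,-0.003,0.002,0.08,0],[0.8,-0.003,0.002,0.08,0],[0.85,-0.003,0.002,0.08,0]]], squeeze=8)

```text
time_s: 18.45
tcp_pos: [0.4789, -0.0117, 0.0604]
eef_rot: [-178.5, -2.1, -60.4]
contact_force: [-1.6, 0.5, -1.4]
gripper_width: 0.0288
gripper_force: 0.0
```

Call:
play_rows(rows=[[[0.9,0,0,0,0],[0.93,0,0,0,0],[0.96,0,0,0,0],[1,0,0,0,0],[1,0,0,0,0],[1,0,0,0,0],[1,0,0,0,0],[1,0,0,0,0]]], squeeze=8)

```text
time_s: 19.12
tcp_pos: [0.4782, -0.0119, 0.0595]
eef_rot: [-178.6, -2.1, -60.4]
contact_force: [-1.1, 1.9, 5.3]
gripper_width: 0.008
gripper_force: 8.0
```

The coupon is gripped: 8.0 mm wide at 8 N. I'll firm up the grip and lift straight up.

Call:
play_rows(rows=[[[1,0,0,0,0],[1,0,0,0,0],[1,0.001,-0.001,-0.02,0],[1,0.002,-0.001,-0.04,0],[1,0.003,-0.002,-0.07,0],[1,0.004,-0.003,-0.1,0],[1,0.005,-0.004,-0.14,0],[1,0.007,-0.005,-0.18,0]]], squeeze=40)

```text
time_s: 19.78
tcp_pos: [0.4779, -0.0121, 0.1497]
eef_rot: [-178.7, -2.1, -60.4]
contact_force: [0.1, 0.4, -0.6]
gripper_width: 0.0075
gripper_force: 40.0
```

Call:
play_rows(rows=[[[1,0,0,-0.06,0],[1,0,0,-0.13,0],[1,0,0,-0.2,0],[1,0,0,-0.27,0],[1,0,0,-0.34,0],[1,0,0,-0.4,0],[1,0,0,-0.4,0],[1,0,0,-0.4,0]]])

```text
time_s: 20.45
tcp_pos: [0.4711, -0.0077, 0.3505]
eef_rot: [-178.4, -2.1, -60.4]
contact_force: [-0.9, 0.6, -3.0]
gripper_width: 0.0077
gripper_force: 40.0
```

```bash
python3 -c "
from plant import r
from h import *
import pickle
s=r.get_state();print(s['tcp_pos'],s['joints'],s['gripper_width'])
I=r.camera_info('wrist');im=r.capture('wrist')[:,:,::-1].copy();cv2.imwrite('pics/w7.png',im);pickle.dump(I,open('w7.pkl','wb'))
a=r.capture('scene')[:,:,::-1].copy();cv2.imwrite('pics/s7.png',a)
print(proj(I,[.4945,-.0393,.036]),proj(r.camera_info('scene'),s['tcp_pos']))
cv2.imwrite('pics/c7.png',np.hstack([cv2.resize(im,(400,300)),cv2.resize(a[60:240,100:340],(400,300))]))"
```

```text
[ 0.47112896 -0.00765099  0.35049322] [ 24.72438889  -3.93606499 -15.91932474   2.02345294 -76.24805501
   4.47238257] 0.007739525012100923
[[253.80672639 129.99421365]] [[186.82827228  61.73148773]]
```

View pics/c7.png

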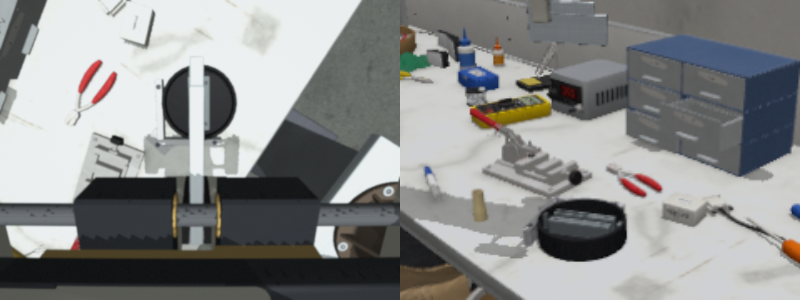

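The coupon is held. The left half shows the stand still in the vee at (200,100); the right half shows it empty, with the box and sleeve where they were. 

Now for the roll: turn the last joint to its limit, then past it.

Call:
play_rows(rows=[[[1,0.26,0.15,0,-0.66],[1,0.26,0.15,0,-0.66],[1,0.26,0.15,0,-0.66],[1,0.26,0.15,0,-0.66],[1,0.26,0.15,0,-0.66],[1,0.26,0.15,0,-0.66],[1,0.26,0.15,0,-0.66],[1,0.26,0.15,0,-0.66]]])

```text
time_s: 21.22
tcp_pos: [0.4689, -0.1586, 0.35]
eef_rot: [179.1, -2.2, -7.6]
contact_force: [0.2, -0.1, -1.6]
gripper_width: 0.008
gripper_force: 40.0
```

Call:
play_rows(rows=[[[1,0,0,0,-0.66],[1,0,0,0,-0.66],[1,0,0,0,-0.66],[1,0,0,0,-0.66],[1,0,0,0,-0.66],[1,0,0,0,-0.66],[1,0,0,0,-0.66],[1,0,0,0,-0.66]]])

```text
time_s: 21.88
tcp_pos: [0.4691, -0.158, 0.3501]
eef_rot: [177.7, -0.5, 49.2]
contact_force: [-0.4, 0.5, -1.5]
gripper_width: 0.008
gripper_force: 40.0
```

Call:
play_rows(rows=[[[1,0,0,0,-0.9],[1,0,0,0,-0.9],[1,0,0,0,-0.9],[1,0,0,0,-0.9],[1,0,0,0,-0.9],[1,0,0,0,-0.9],[1,0,0,0,-0.9],[1,0,0,0,-0.9]]])

```text
time_s: 22.55
tcp_pos: [0.4591, -0.1177, 0.3453]
eef_rot: [177.6, 6.9, 100.7]
contact_force: [0.9, 0.2, -1.0]
gripper_width: 0.008
gripper_force: 40.0
```

```bash
python3 -c "
from plant import r
from h import *
s=r.get_state();print(go(s,s['tcp_pos']),s['joints'],s['gripper_width'])"
```

```text
([0.0, 0.0, 0.0], 'tz', array([ 0.063, -0.11 , -0.992]), 'ty az', np.float64(11.0), 'rows', np.float64(0.0)) [ 15.26121175  -5.10393636 -20.12575525   7.38458387 -73.28871421
 173.58237928] 0.007969835532859525
```

Tilting as expected. Next, the full past-limit turn.

Call:
play_rows(rows=[[[1,0,0,0,-1],[1,0,0,0,-1],[1,0,0,0,-1],[1,0,0,0,-1],[1,0,0,0,-1],[1,0,0,0,-1],[1,0,0,0,-1],[1,0,0,0,-1]]])

```text
time_s: 23.22
tcp_pos: [0.4166, -0.0572, 0.316]
eef_rot: [-175.7, 25.5, 139.8]
contact_force: [-0.3, 0.1, -0.7]
gripper_width: 0.0076
gripper_force: 40.0
```

```bash
python3 -c "
from plant import r
from h import *
s=r.get_state();print(go(s,s['tcp_pos']),s['joints'],s['gripper_width'])"
```

```text
([0.0, 0.0, 0.0], 'tz', array([ 0.28 , -0.335, -0.9  ]), 'ty az', np.float64(48.0), 'rows', np.float64(0.0)) [ 42.86273731 -17.23871123 -44.83642149  28.3280755  -66.63689641
 173.60094204] 0.007589590788263645
```

Call:
play_rows(rows=[[[1,0,0,0,-1],[1,0,0,0,-1],[1,0,0,0,-1],[1,0,0,0,-1],[1,0,0,0,-1],[1,0,0,0,-1],[1,0,0,0,-1],[1,0,0,0,-1]]])

```text
time_s: 23.88
tcp_pos: [0.3326, -0.0439, 0.3062]
eef_rot: [-154.8, 27.6, -174.0]
contact_force: [-1.3, 0.1, 1.0]
gripper_width: 0.0074
gripper_force: 40.0
```

```bash
python3 -c "
from plant import r
from h import *
s=r.get_state();print(go(s,s['tcp_pos']),s['joints'],s['gripper_width'])"
```

```text
([0.0, 0.0, 0.0], 'tz', array([ 0.461, -0.38 , -0.802]), 'ty az', np.float64(83.6), 'rows', np.float64(0.0)) [ 93.394106   -39.62859624 -58.27296798  26.20932643 -97.42762016
 173.59998468] 0.007353240341740408
```

```bash
python3 -c "
from plant import r
from h import *
s=r.get_state();print(go(s,[.48,-.03,.36]))"
```

```text
([-0.3122, 0.0152, 0.0392], 'tz', array([ 0.461, -0.38 , -0.802]), 'ty az', np.float64(83.6), 'rows', np.float64(4.0))
```

Call:
play_rows(rows=[[[1,-0.08,0,0.01,0],[1,-0.16,0.01,0.02,0],[1,-0.24,0.01,0.03,0],[1,-0.31,0.015,0.04,0],[1,-0.31,0.015,0.04,0],[1,-0.31,0.015,0.04,0],[1,-0.31,0.015,0.04,0],[1,-0.31,0.015,0.04,0]]])

```text
time_s: 24.55
tcp_pos: [0.337, -0.0292, 0.3414]
eef_rot: [-154.9, 29.4, -174.2]
contact_force: [-0.3, 1.2, -0.6]
gripper_width: 0.0076
gripper_force: 40.0
```

```bash
python3 -c "
from plant import r
from h import *
s=r.get_state();print(go(s,s['tcp_pos']),s['joints'],s['gripper_width'])"
```

```text
([0.0, 0.0, 0.0], 'tz', array([ 0.484, -0.378, -0.789]), 'ty az', np.float64(82.8), 'rows', np.float64(0.0)) [ 93.84929744 -38.51677232 -54.81671185  27.69163097 -99.86810963
 173.60258386] 0.007580244236115189
```

Call:
play_rows(rows=[[[1,-0.1,0,-0.1,-0.8],[1,-0.1,0,-0.1,-0.8],[1,-0.1,0,-0.1,-0.8],[1,-0.1,0,-0.1,-0.8],[1,-0.1,0,-0.1,-0.8],[1,-0.1,0,-0.1,-0.8],[1,-0.1,0,-0.1,-0.8],[1,-0.1,0,-0.1,-0.8]]])

```text
time_s: 25.22
tcp_pos: [0.3582, -0.0053, 0.4077]
eef_rot: [-150.6, 16.2, -152.0]
contact_force: [-1.3, -0.8, -3.4]
gripper_width: 0.008
gripper_force: 40.0
```

```bash
python3 -c "
from plant import r
from h import *
s=r.get_state();print(go(s,s['tcp_pos']),s['joints'],s['gripper_width'])"
```

```text
([0.0, 0.0, 0.0], 'tz', array([ 0.445, -0.32 , -0.836]), 'ty az', np.float64(109.1), 'rows', np.float64(0.0)) [ 153.38142018  -62.35121476  -27.40385099  -12.98054639 -157.3244316
  129.83434112] 0.007997109167459505
```

Call:
play_rows(rows=[[[1,0,0,0,0.66],[1,0,0,0,0.66],[1,0,0,0,0.66],[1,0,0,0,0.66],[1,0,0,0,0.66],[1,0,0,0,0.66],[1,0,0,0,0.66],[1,0,0,0,0.66]]])

```text
time_s: 25.88
tcp_pos: [0.3525, -0.0092, 0.405]
eef_rot: [-178.1, 33.4, 146.5]
contact_force: [0.4, 0.8, -1.8]
gripper_width: 0.0078
gripper_force: 40.0
```

```bash
python3 -c "
from plant import r
from h import *
s=r.get_state();print(go(s,[.45,-.15,.38]),s['joints'],s['gripper_width'])"
```

```text
([-0.2381, -0.1198, 0.2208], 'tz', array([ 0.44 , -0.331, -0.835]), 'ty az', np.float64(55.4), 'rows', np.float64(5.0)) [ 153.0225133   -62.10563503  -27.53309492  -14.13254661 -156.97943982
   71.47246874] 0.007847957997010315
```

Call:
play_rows(rows=[[[1,-0.24,-0.12,0.22,0],[1,-0.24,-0.12,0.22,0],[1,-0.24,-0.12,0.22,0],[1,-0.24,-0.12,0.22,0],[1,-0.24,-0.12,0.22,0],[1,-0.24,-0.12,0.22,0],[1,-0.24,-0.12,0.22,0],[1,-0.24,-0.12,0.22,0]]])

```text
time_s: 26.55
tcp_pos: [0.4512, -0.15, 0.3803]
eef_rot: [-177.9, 33.3, 146.9]
contact_force: [0.2, -0.9, -0.4]
gripper_width: 0.0074
gripper_force: 40.0
```

```bash
python3 -c "
from plant import r
from h import *
s=r.get_state();print(go(s,[.45,-.15,.38]),s['joints'],s['gripper_width'])"
```

```text
([0.002, -0.0012, -0.0005], 'tz', array([ 0.439, -0.33 , -0.835]), 'ty az', np.float64(55.7), 'rows', np.float64(1.0)) [ 134.59516458  -73.3449952   -37.01900391   12.94513707 -158.88591448
  112.40733555] 0.007443451575276591
```

Call:
play_rows(rows=[[[1,0,0,0,-0.7],[1,0,0,0,-0.7],[1,0,0,0,-0.7],[1,0,0,0,-0.7],[1,0,0,0,-0.7],[1,0,0,0,-0.7],[1,0,0,0,-0.7],[1,0,0,0,-0.7]]])

```text
time_s: 27.22
tcp_pos: [0.451, -0.1484, 0.3821]
eef_rot: [-149.9, 15.6, -151.7]
contact_force: [-0.3, 0.2, -1.5]
gripper_width: 0.0076
gripper_force: 40.0
```

Call:
play_rows(rows=[[[1,0,0,0,-0.5],[1,0,0,0,-0.5],[1,0,0,0,-0.5],[1,0,0,0,-0.5],[1,0,0,0,-0.5],[1,0,0,0,-0.5],[1,0,0,0,-0.5],[1,0,0,0,-0.5]]])

```text
time_s: 27.88
tcp_pos: [0.4519, -0.1305, 0.3793]
eef_rot: [-147.5, -8.9, -116.7]
contact_force: [0.2, 0.4, -1.1]
gripper_width: 0.0077
gripper_force: 40.0
```

```bash
python3 -c "
from plant import r
from h import *
s=r.get_state();print(go(s,[.45,-.15,.38]),s['joints'],s['gripper_width'])"
```

```text
([0.0362, -0.0097, 0.0112], 'tz', array([ 0.42 , -0.358, -0.834]), 'ty az', np.float64(158.9), 'rows', np.float64(1.0)) [ 142.84356757  -74.80524514  -23.24520412  -20.04090071 -174.72861604
  173.58554544] 0.007664231116223059
```

```bash
cat > kin.py <<'E'
import numpy as np
from scipy.spatial.transform import Rotation as Ro
from scipy.optimize import least_squares
D=[([86.635,20.592,.634,-.019,-70.138,-16.509],[.229,.634,.244],[179.904,-.01,-19.88]),
([81.151,63.229,71.711,.723,-95.866,-10.924],[.3496,.9694,.1817],[-177.295,-.207,-19.868]),
([81.534,59.445,71.687,1.420,-97.551,-11.157],[.3455,.9591,.2497],[-175.126,-.454,-19.886]),
([28.356,-6.551,-28.538,-3.171,-64.060,43.017],[.41884,.02873,.25514],[-175.127,-.522,-19.938]),
([-9.025,4.072,-17.897,-5.057,-66.680,127.212],[.44399,-.23452,.25182],[-177.029,-3.846,26.139]),
([-4.708,2.598,-20.173,-2.881,-65.512,173.461],[.44599,-.21245,.25275],[178.623,-2.832,77.631]),
([3.584,-.454,-25.260,1.422,-63.023,173.6],[.44334,-.17231,.25131],[177.705,1.042,87.784]),
([-17.836,19.247,-7.763,.442,-60.526,24.921],[.53782,-.37706,.19865],[-177.932,-1.395,-82.731]),
([7.464,5.153,-22.046,1.617,-60.830,-.489],[.50324,-.13636,.23197],[-178.025,-1.422,-82.285]),
([20.615,2.193,-25.736,2.149,-60.390,-13.965],[.48964,-.0331,.23028],[-177.927,-1.441,-82.342]),
([15.261,-5.104,-20.126,7.385,-73.289,173.582],[.4591,-.1177,.3453],[177.6,6.9,100.7]),
([42.863,-17.239,-44.836,28.328,-66.637,173.6],[.4166,-.0572,.316],[-175.7,25.5,139.8]),
([93.394,-39.629,-58.273,26.209,-97.428,173.6],[.3326,-.0439,.3062],[-154.8,27.6,-174.0]),
([93.849,-38.517,-54.817,27.692,-99.868,173.6],[.337,-.0292,.3414],[-154.9,29.4,-174.2]),
([153.381,-62.351,-27.404,-12.981,-157.324,129.834],[.3582,-.0053,.4077],[-150.6,16.2,-152.0]),
([153.023,-62.106,-27.533,-14.133,-156.979,71.472],[.3525,-.0092,.405],[-178.1,33.4,146.5]),
([134.595,-73.345,-37.019,12.945,-158.886,112.407],[.4512,-.15,.3803],[-177.9,33.3,146.9]),
([142.844,-74.805,-23.245,-20.041,-174.729,173.586],[.4519,-.1305,.3793],[-147.5,-8.9,-116.7])]
W=np.array([[0,0,1],[0,1,0],[0,-1,0],[1,0,0],[0,-1,0],[1,0,0]],float)
def fk(q,p):
    # p: o1..o6 offsets (3 each) + tool rot(3); s4,s6 signs inside p via W
    R=Ro.identity();x=np.zeros(3);o=p[:18].reshape(6,3)
    for k in range(6):
        R=R*Ro.from_rotvec(W[k]*S[k]*np.radians(q[k]));x=x+R.apply(o[k])
    return x,R*Ro.from_rotvec(p[18:21])
S=np.ones(6)
def res(p):
    e=[]
    for q,x,r in D:
        a,R=fk(q,p);e+=list((a-x)*1e3);e+=list((Ro.from_euler('xyz',r,degrees=True).inv()*R).as_rotvec()*300)
    e+=list(p[:18]*.5);return np.array(e)
def fit():
    global S
    best=None
    for s4 in(1,-1):
        for s6 in(1,-1):
            S=np.array([1,1,1,s4,1,s6.__float__()])
            for g in([0,0,0],[0,np.pi/2,0],[0,np.pi/2,np.pi/2],[2.1,0,2.1],[0,1.57,-1.57],[np.pi*.7,np.pi*.7,0]):
                p0=np.r_[0,0,.3,0,0,.4,.3,0,0,.1,0,0,.1,0,0,.1,0,0,g]
                f=least_squares(res,p0,loss='soft_l1')
                if best is None or f.cost<best[0]:best=(f.cost,f.x,S.copy())
    S=best[2];return best
if __name__=="__main__":
    c,p,S=fit();print(c,S,p.round(3));e=res(p)[:len(D)*6].reshape(-1,6);print(np.abs(e).max(0).round(1),np.abs(e).mean(0).round(1))
    np.savez('kin.npz',p=p,S=S)
E
time python3 kin.py
```

```text
0.5081280514161433 [ 1.  1.  1. -1.  1. -1.] [-0.     0.     0.199  0.     0.     0.602  0.232  0.    -0.     0.232
 -0.096  0.     0.18  -0.096  0.     0.18   0.    -0.    -1.209  1.209
 -1.209]
[0.3 0.3 0.4 0.3 0.2 0.2] [0.  0.  0.  0.1 0.1 0.1]
real	3m59.040s
user	3m58.835s
sys	0m0.261s
```

The kinematic model fits to well under a millimetre. I'll use it to mimic the controller, calibrate the position/orientation weighting on the recorded moves, and then plan the last tilt.

```bash
cat > sim.py <<'E'
import kin,numpy as np
from kin import *
z=np.load('kin.npz');P=z['p'];kin.S=z['S']
LO=np.array([-176.03,-82.01,-58.28,-173.87,-174.79,-173.66]);HI=np.array([176.03,121.73,71.71,95.51,-.11,173.66])
DQ=.7*np.array([136.94,136.94,172.46,180,180,180])/12
def call(q,x,y,zz,t,rho,rows=8):
    x0,R0=fk(q,P);xt=x0+R0.apply(np.array([x,y,zz])*.5);Rt=R0*Ro.from_rotvec([0,0,1.5*t])
    for _ in range(rows):
        xc,Rc=fk(q,P);d=xt-xc;n=np.linalg.norm(d);d=d*min(1,.0417/max(n,1e-9))
        w=(Rc.inv()*Rt).as_rotvec();n=np.linalg.norm(w);w=w*min(1,np.radians(7.16)/max(n,1e-9))
        xg=xc+d;Rg=Rc*Ro.from_rotvec(w)
        def f(v):
            a,R=fk(v,P);return np.r_[a-xg,rho*(Rg.inv()*R).as_rotvec()]
        lo=np.maximum(LO-1e-3,q-DQ);hi=np.minimum(HI+1e-3,q+DQ)
        q=least_squares(f,np.clip(q,lo+1e-6,hi-1e-6),bounds=(lo,hi),x_scale=10,max_nfev=12).x
    return q
def show(q):
    x,R=fk(q,P);tz=R.apply([0,0,1]);ty=R.apply([0,1,0])
    return f"q{q.round(0)} x{x.round(3)} tilt{np.degrees(np.arccos(-tz[2])):.1f} az{np.degrees(np.arctan2(tz[1],tz[0])):.0f} lab{np.degrees(np.arcsin(-ty[2])):.1f}"
E
cat > cal.py <<'E'
from sim import *
for rho in(.05,.2,.5,1,3):
    print(rho)
    for a,b,c in((1,2,(0,-.9,-.6,0)),(11,12,(0,0,0,-1)),(13,14,(-.1,0,-.1,-.8)),(4,5,(0,0,0,-.62))):
        print('  sim',show(call(np.array(D[a][0]),*c,rho)));print('  rec',show(np.array(D[b][0])))
E
time timeout 200 python3 cal.py
```

```text
0.05
  sim q[ 82.  64.  72.  19. -49. -18.] x[0.437 1.212 0.374] tilt52.4 az64 lab52.0
  rec q[ 82.  59.  72.   1. -98. -11.] x[0.345 0.959 0.25 ] tilt4.9 az65 lab4.9
  sim q[ 56. -16. -58.  45. -73. 174.] x[ 0.416 -0.057  0.316] tilt45.5 az-52 lab24.7
  rec q[ 93. -40. -58.  26. -97. 174.] x[ 0.333 -0.044  0.306] tilt36.7 az-39 lab22.2
  sim q[ 146.  -57.  -38.    1. -149.  173.] x[ 0.356 -0.006  0.405] tilt39.4 az-33 lab38.9
  rec q[ 153.  -62.  -27.  -13. -157.  130.] x[ 0.358 -0.005  0.408] tilt33.2 az-36 lab28.2
  sim q[ -6.   3. -20.  -1. -65. 174.] x[ 0.444 -0.234  0.252] tilt2.1 az29 lab-1.6
  rec q[ -5.   3. -20.  -3. -66. 173.] x[ 0.446 -0.212  0.253] tilt3.1 az52 lab-1.4
0.2
  sim q[ 82.  60.  72.   9. -72. -13.] x[0.397 1.101 0.317] tilt30.9 az65 lab30.8
  rec q[ 82.  59.  72.   1. -98. -11.] x[0.345 0.959 0.25 ] tilt4.9 az65 lab4.9
  sim q[ 59. -17. -58.  44. -73. 174.] x[ 0.413 -0.047  0.316] tilt45.2 az-51 lab24.7
  rec q[ 93. -40. -58.  26. -97. 174.] x[ 0.333 -0.044  0.306] tilt36.7 az-39 lab22.2
  sim q[ 146.  -57.  -37.    1. -149.  173.] x[ 0.356 -0.006  0.405] ti
[... 1690 characters left out ...]
  1. -100.  -11.] x[0.341 0.948 0.246] tilt2.8 az66 lab2.8
  rec q[ 82.  59.  72.   1. -98. -11.] x[0.345 0.959 0.25 ] tilt4.9 az65 lab4.9
  sim q[107. -28. -58.  11. -84. 174.] x[0.247 0.063 0.206] tilt26.7 az-49 lab23.5
  rec q[ 93. -40. -58.  26. -97. 174.] x[ 0.333 -0.044  0.306] tilt36.7 az-39 lab22.2
  sim q[ 151.  -60.  -31.  -13. -156.  164.] x[ 0.348 -0.019  0.405] tilt38.0 az-38 lab37.9
  rec q[ 153.  -62.  -27.  -13. -157.  130.] x[ 0.358 -0.005  0.408] tilt33.2 az-36 lab28.2
  sim q[ -2.   2. -20.  -5. -66. 174.] x[ 0.446 -0.184  0.256] tilt4.7 az63 lab-1.3
  rec q[ -5.   3. -20.  -3. -66. 173.] x[ 0.446 -0.212  0.253] tilt3.1 az52 lab-1.4
real	0m6.378s
user	0m6.499s
sys	0m0.351s
```

A weighting of about 0.6 m/rad reproduces the recordings well. Now a short search over commands in simulation.

```bash
cat > plan.py <<'E'
from sim import *
import time
from plant import r
q0=np.array(r.get_state()['joints']);rng=np.random.default_rng(0);t0=time.time()
def ev(q):
    x,R=fk(q,P);tz=R.apply([0,0,1]);ty=R.apply([0,1,0]);tilt=np.degrees(np.arccos(-tz[2]));lab=np.degrees(np.arcsin(-ty[2]))
    bad=10*max(0,.28-x[2])/.05+max(0,x[0]-.6)*200+max(0,.25-x[0])*200+max(0,x[2]-.5)*200
    return abs(tilt-45)*1.5+.3*abs(lab-45)+bad+(5 if abs(q[0])>172 else 0)
beam=[(ev(q0),q0,[])]
for d in range(4):
    new=[]
    for e,q,h in beam:
        for k in range(45):
            c=rng.choice([-1,-.6,-.3,-.1,0,0,.1,.3,.6,1],3)*rng.choice([0,1,1]);t=rng.choice([-1,-.6,-.3,0,0,.3,.6,1]);c=(*c,t)
            try:n=call(q,*c,.6)
            except Exception:continue
            new.append((ev(n),n,h+[tuple(map(float,c))]))
    beam=sorted(beam+new,key=lambda b:b[0])[:6]
    print(d,round(time.time()-t0),[(round(b[0],1),b[2]) for b in beam[:2]],show(beam[0][1]),flush=True)
    if time.time()-t0>130:break
for e,q,h in beam[:3]:
    for rho in(.45,.6,.8):
        q=q0
        for c in h:q=call(q,*c,rho)
        print(h,rho,show(q))
E
timeout 250 python3 plan.py
```

```text
0 9 [(np.float64(19.6), [(0.0, 0.1, 0.3, 0.0)]), (np.float64(20.8), [(0.0, 0.0, -0.0, 0.3)])] q[ 143.  -82.  -35.  -20. -171.  174.] x[ 0.442 -0.136  0.281] tilt34.4 az-43 lab32.5
1 80 [(np.float64(17.8), [(0.0, 0.1, 0.3, 0.0), (0.6, 1.0, -0.6, 0.0)]), (np.float64(19.1), [(0.0, 0.1, 0.3, 0.0), (0.1, -0.1, 0.0, 0.3)])] q[ 168.  -72.  -22.  -66. -159.  108.] x[ 0.302 -0.103  0.334] tilt35.5 az-46 lab32.9
2 147 [(np.float64(16.6), [(0.0, 0.1, 0.3, 0.0), (0.6, 1.0, -0.6, 0.0), (-0.3, -0.6, 0.6, 0.3)]), (np.float64(17.1), [(0.0, 0.1, 0.3, 0.0), (0.6, 1.0, -0.6, 0.0), (-0.0, -0.0, 0.0, 0.3)])] q[ 138.  -82.  -38.   -4. -170.  168.] x[ 0.472 -0.17   0.306] tilt35.8 az-43 lab35.4
[(0.0, 0.1, 0.3, 0.0), (0.6, 1.0, -0.6, 0.0), (-0.3, -0.6, 0.6, 0.3)] 0.45 q[ 137.  -82.  -42.   -3. -168.  169.] x[ 0.459 -0.172  0.287] tilt38.0 az-44 lab37.7
[(0.0, 0.1, 0.3, 0.0), (0.6, 1.0, -0.6, 0.0), (-0.3, -0.6, 0.6, 0.3)] 0.6 q[ 138.  -82.  -38.   -4. -170.  168.] x[ 0.472 -0.17   0.306] tilt35.8 az-43 lab35.4
[(0.0, 0.1, 0.3, 0.0), (0.6, 1.0, -0.6, 0.0), (-0.3, -0.6, 0.6, 0.3)] 0.8 q[ 139.  -82.  -35.   -4
[... 323 characters left out ...]
-159.   82.] x[ 0.302 -0.103  0.334] tilt35.5 az-46 lab35.4
[(0.0, 0.1, 0.3, 0.0), (0.6, 1.0, -0.6, 0.0), (-0.0, -0.0, 0.0, 0.3)] 0.8 q[ 166.  -73.  -21.  -69. -162.   80.] x[ 0.311 -0.109  0.338] tilt34.6 az-44 lab34.3
[(0.0, 0.1, 0.3, 0.0), (0.6, 1.0, -0.6, 0.0), (-0.1, -0.3, 0.0, 0.3)] 0.45 q[ 142.  -68.  -29.  -13. -165.  156.] x[ 0.403 -0.105  0.396] tilt37.0 az-44 lab36.7
[(0.0, 0.1, 0.3, 0.0), (0.6, 1.0, -0.6, 0.0), (-0.1, -0.3, 0.0, 0.3)] 0.6 q[ 141.  -70.  -26.  -11. -168.  158.] x[ 0.429 -0.119  0.404] tilt35.3 az-42 lab35.0
[(0.0, 0.1, 0.3, 0.0), (0.6, 1.0, -0.6, 0.0), (-0.1, -0.3, 0.0, 0.3)] 0.8 q[ 141.  -71.  -25.  -11. -170.  158.] x[ 0.439 -0.124  0.408] tilt34.5 az-42 lab34.1
```

```bash
cat > p2.py <<'E'
from sim import *
q0=np.array(D[-1][0])
for nm,seq in {'plus':[(0,0,0,1)]*12,'minus':[(0,0,0,-1)]*4,'plus_down':[(0,0,.15,1)]*2+[(0,0,0,1)]*9}.items():
    q=q0;print(nm)
    for i,c in enumerate(seq):
        q=call(q,*c,.6);print(' ',i,show(q))
E
timeout 100 python3 p2.py
```

```text
plus
  0 q[ 143.  -75.  -23.  -20. -175.  116.] x[ 0.452 -0.131  0.379] tilt33.5 az-40 lab24.6
  1 q[ 143.  -75.  -23.  -20. -175.   59.] x[ 0.452 -0.131  0.379] tilt33.5 az-40 lab-4.6
  2 q[ 143.  -75.  -23.  -20. -175.    2.] x[ 0.452 -0.131  0.379] tilt33.5 az-40 lab-30.2
  3 q[ 143.  -75.  -23.  -20. -175.  -56.] x[ 0.452 -0.131  0.379] tilt33.5 az-40 lab-27.6
  4 q[ 143.  -75.  -23.  -20. -175. -113.] x[ 0.452 -0.131  0.379] tilt33.5 az-40 lab0.1
  5 q[ 143.  -75.  -23.  -20. -175. -170.] x[ 0.452 -0.131  0.379] tilt33.5 az-40 lab27.7
  6 q[ 128.  -71.  -43.   22. -149. -174.] x[ 0.434 -0.152  0.381] tilt34.5 az-32 lab29.5
  7 q[  76.  -59.  -53.   40.  -97. -174.] x[ 0.345 -0.174  0.401] tilt40.0 az-18 lab3.6
  8 q[  15.  -39.  -46.   21.  -51. -174.] x[ 0.349 -0.195  0.403] tilt38.5 az-12 lab-27.6
  9 q[ -21.  -28.  -28.  -18.  -53. -174.] x[ 0.34  -0.225  0.399] tilt40.8 az2 lab-37.1
  10 q[ -62.  -17.  -21.  -53.  -72. -174.] x[ 0.312 -0.251  0.368] tilt52.9 az10 lab-11.1
  11 q[ -87.   -1.  -32.  -70.  -83. -174.] x[ 0.283 -0.256  0.283] tilt69.4 az7 lab22.2
minus
  0 q[ 15
[... 653 characters left out ...]
-47.   12. -160.  -18.] x[ 0.466 -0.17   0.289] tilt36.3 az-39 lab-29.3
  4 q[ 135.  -82.  -47.   12. -160.  -75.] x[ 0.466 -0.17   0.289] tilt36.3 az-39 lab0.8
  5 q[ 135.  -82.  -47.   12. -160. -132.] x[ 0.466 -0.17   0.289] tilt36.3 az-39 lab30.4
  6 q[ 128.  -81.  -53.   23. -152. -174.] x[ 0.454 -0.187  0.29 ] tilt36.8 az-34 lab31.7
  7 q[  98.  -82.  -58.   45. -121. -174.] x[ 0.391 -0.26   0.321] tilt40.7 az-13 lab3.4
  8 q[  42.  -74.  -58.   33.  -74. -174.] x[ 0.245 -0.249  0.342] tilt46.1 az-4 lab-25.8
  9 q[ -22.  -41.  -43.  -13.  -44. -160.] x[ 0.248 -0.24   0.343] tilt45.7 az-9 lab-45.7
  10 q[ -57.  -28.  -31.  -41.  -60. -174.] x[ 0.237 -0.251  0.337] tilt47.8 az-6 lab-23.8
```

The simulation shows that turning on past the opposite limit unwinds the arm into a natural posture and brings the tilt to about 41–50°. I'll take that path, starting with six calls to reach the other limit.

Call:
play_rows(rows=[[[1,0,0,0,1],[1,0,0,0,1],[1,0,0,0,1],[1,0,0,0,1],[1,0,0,0,1],[1,0,0,0,1],[1,0,0,0,1],[1,0,0,0,1]]])

```text
time_s: 28.55
tcp_pos: [0.452, -0.1318, 0.379]
eef_rot: [-153.6, 21.5, -166.9]
contact_force: [0.2, 0.1, -2.1]
gripper_width: 0.0078
gripper_force: 40.0
```

Call:
play_rows(rows=[[[1,0,0,0,1],[1,0,0,0,1],[1,0,0,0,1],[1,0,0,0,1],[1,0,0,0,1],[1,0,0,0,1],[1,0,0,0,1],[1,0,0,0,1]]])

```text
time_s: 29.22
tcp_pos: [0.452, -0.1318, 0.379]
eef_rot: [174.2, 33.1, 128.9]
contact_force: [-0.2, 0.5, -1.3]
gripper_width: 0.0075
gripper_force: 40.0
```

Call:
play_rows(rows=[[[1,0,0,0,1],[1,0,0,0,1],[1,0,0,0,1],[1,0,0,0,1],[1,0,0,0,1],[1,0,0,0,1],[1,0,0,0,1],[1,0,0,0,1]]])

```text
time_s: 29.88
tcp_pos: [0.452, -0.1318, 0.379]
eef_rot: [148.8, 13.0, 69.7]
contact_force: [0.7, -0.8, -1.6]
gripper_width: 0.0077
gripper_force: 40.0
```

Call:
play_rows(rows=[[[1,0,0,0,1],[1,0,0,0,1],[1,0,0,0,1],[1,0,0,0,1],[1,0,0,0,1],[1,0,0,0,1],[1,0,0,0,1],[1,0,0,0,1]]])

```text
time_s: 30.55
tcp_pos: [0.452, -0.1318, 0.379]
eef_rot: [151.0, -17.7, 20.7]
contact_force: [-0.3, 0.1, -0.9]
gripper_width: 0.0076
gripper_force: 40.0
```

Call:
play_rows(rows=[[[1,0,0,0,1],[1,0,0,0,1],[1,0,0,0,1],[1,0,0,0,1],[1,0,0,0,1],[1,0,0,0,1],[1,0,0,0,1],[1,0,0,0,1]]])

```text
time_s: 31.22
tcp_pos: [0.452, -0.1318, 0.379]
eef_rot: [-179.6, -33.5, -41.4]
contact_force: [-0.1, 0.1, -0.3]
gripper_width: 0.0077
gripper_force: 40.0
```

Call:
play_rows(rows=[[[1,0,0,0,1],[1,0,0,0,1],[1,0,0,0,1],[1,0,0,0,1],[1,0,0,0,1],[1,0,0,0,1],[1,0,0,0,1],[1,0,0,0,1]]])

```text
time_s: 31.88
tcp_pos: [0.452, -0.1318, 0.379]
eef_rot: [-150.7, -17.0, -103.0]
contact_force: [0.3, -0.5, -0.6]
gripper_width: 0.0079
gripper_force: 40.0
```

```bash
cat > nxt.py <<'E'
from sim import *
from plant import r
import sys
s=r.get_state();q=np.array(s['joints']);print(s['time_s'],s['gripper_width'],show(q))
for a in sys.argv[1:]:
    c=eval(a);p=q
    for k in c:p=call(p,*k,.6);print('  ',k,show(p))
E
python3 nxt.py "[(0,0,0,1)]*5" "[(0,0,-.2,1)]*5"
```

```text
31.8833 0.00792741311786432 q[ 143.  -75.  -23.  -20. -175. -171.] x[ 0.452 -0.132  0.379] tilt33.5 az-41 lab27.9
   (0, 0, 0, 1) q[ 128.  -71.  -43.   23. -149. -174.] x[ 0.434 -0.154  0.381] tilt34.6 az-32 lab29.4
   (0, 0, 0, 1) q[  75.  -59.  -53.   40.  -97. -174.] x[ 0.344 -0.175  0.401] tilt40.1 az-18 lab3.3
   (0, 0, 0, 1) q[  15.  -40.  -45.   21.  -50. -174.] x[ 0.348 -0.196  0.403] tilt38.6 az-12 lab-28.0
   (0, 0, 0, 1) q[ -21.  -28.  -28.  -19.  -53. -174.] x[ 0.339 -0.227  0.399] tilt40.9 az2 lab-37.1
   (0, 0, 0, 1) q[ -62.  -17.  -22.  -53.  -72. -174.] x[ 0.311 -0.252  0.368] tilt53.1 az9 lab-10.9
   (0, 0, -0.2, 1) q[ 125.  -60.  -35.   21. -145. -174.] x[ 0.389 -0.114  0.464] tilt34.5 az-33 lab29.5
   (0, 0, -0.2, 1) q[  64.  -37.  -29.   34.  -99. -174.] x[ 0.352 -0.094  0.554] tilt33.9 az-31 lab3.4
   (0, 0, -0.2, 1) q[  17.  -26.   -2.   13.  -91. -174.] x[ 0.346 -0.174  0.649] tilt26.5 az-13 lab-21.8
   (0, 0, -0.2, 1) q[ -40.  -17.   24.  -25. -107. -174.] x[ 0.251 -0.247  0.718] tilt32.8 az9 lab-28.0
   (0, 0, -0.2, 1) q[ -95.  -14.   29.  -52. -125. -174.] x[ 0.089 -0.277  0.715] tilt40.2 az2 lab-20.9
```

Call:
play_rows(rows=[[[1,0,0,0,1],[1,0,0,0,1],[1,0,0,0,1],[1,0,0,0,1],[1,0,0,0,1],[1,0,0,0,1],[1,0,0,0,1],[1,0,0,0,1]]])

```text
time_s: 32.55
tcp_pos: [0.4355, -0.1517, 0.381]
eef_rot: [-148.8, 15.7, -146.3]
contact_force: [0.5, -0.8, -1.3]
gripper_width: 0.0078
gripper_force: 40.0
```

Call:
play_rows(rows=[[[1,0,0,0,1],[1,0,0,0,1],[1,0,0,0,1],[1,0,0,0,1],[1,0,0,0,1],[1,0,0,0,1],[1,0,0,0,1],[1,0,0,0,1]]])

```text
time_s: 33.22
tcp_pos: [0.3514, -0.1543, 0.3891]
eef_rot: [-170.4, 39.2, 174.5]
contact_force: [-2.0, -0.2, 0.1]
gripper_width: 0.0077
gripper_force: 40.0
```

```bash
python3 nxt.py "[(0,0,0,1)]*3" "[(0,0,0,1),(0,0,0,.6)]"
```

```text
33.2167 0.0077361962526088885 q[  77.  -57.  -55.   40.  -96. -174.] x[ 0.351 -0.154  0.389] tilt40.2 az-20 lab7.4
   (0, 0, 0, 1) q[  18.  -39.  -47.   23.  -50. -174.] x[ 0.359 -0.183  0.392] tilt37.6 az-12 lab-25.1
   (0, 0, 0, 1) q[ -17.  -28.  -29.  -16.  -52. -174.] x[ 0.351 -0.216  0.388] tilt39.6 az3 lab-37.0
   (0, 0, 0, 1) q[ -57.  -16.  -22.  -51.  -70. -174.] x[ 0.326 -0.242  0.36 ] tilt51.2 az12 lab-12.5
   (0, 0, 0, 1) q[  18.  -39.  -47.   23.  -50. -174.] x[ 0.359 -0.183  0.392] tilt37.6 az-12 lab-25.1
   (0, 0, 0, 0.6) q[ -16.  -28.  -31.  -10.  -49. -174.] x[ 0.345 -0.242  0.387] tilt38.5 az-3 lab-37.8
```

The model is tracking closely. Two more.

Call:
play_rows(rows=[[[1,0,0,0,1],[1,0,0,0,1],[1,0,0,0,1],[1,0,0,0,1],[1,0,0,0,1],[1,0,0,0,1],[1,0,0,0,1],[1,0,0,0,1]]])

```text
time_s: 33.88
tcp_pos: [0.3597, -0.1863, 0.3909]
eef_rot: [155.3, 29.4, 121.5]
contact_force: [0.9, -1.1, -0.7]
gripper_width: 0.0078
gripper_force: 40.0
```

Call:
play_rows(rows=[[[1,0,0,0,1],[1,0,0,0,1],[1,0,0,0,1],[1,0,0,0,1],[1,0,0,0,1],[1,0,0,0,1],[1,0,0,0,1],[1,0,0,0,1]]])

```text
time_s: 34.55
tcp_pos: [0.3531, -0.219, 0.3877]
eef_rot: [141.9, -8.0, 81.1]
contact_force: [-0.5, -0.2, -1.2]
gripper_width: 0.0076
gripper_force: 40.0
```

```bash
python3 nxt.py "[(0,0,0,.4)]" "[(0,0,0,.55)]" "[(0,0,0,.7)]"
```

```text
34.55 0.00755998776454911 q[ -13.  -28.  -31.  -12.  -50. -174.] x[ 0.353 -0.219  0.388] tilt38.8 az1 lab-37.6
   (0, 0, 0, 0.4) q[ -40.  -20.  -23.  -33.  -60. -174.] x[ 0.324 -0.265  0.368] tilt41.3 az5 lab-25.8
   (0, 0, 0, 0.55) q[ -49.  -18.  -22.  -40.  -64. -174.] x[ 0.312 -0.27   0.355] tilt44.0 az7 lab-19.9
   (0, 0, 0, 0.7) q[ -52.  -17.  -22.  -45.  -66. -174.] x[ 0.322 -0.256  0.358] tilt47.3 az9 lab-17.2
```

Call:
play_rows(rows=[[[1,0,0,0,0.62],[1,0,0,0,0.62],[1,0,0,0,0.62],[1,0,0,0,0.62],[1,0,0,0,0.62],[1,0,0,0,0.62],[1,0,0,0,0.62],[1,0,0,0,0.62]]])

```text
time_s: 35.22
tcp_pos: [0.3163, -0.2618, 0.3557]
eef_rot: [155.9, -40.4, 42.8]
contact_force: [-0.3, -0.8, -1.6]
gripper_width: 0.0081
gripper_force: 40.0
```

```bash
cat > fin.py <<'E'
from sim import *
from plant import r
s=r.get_state();q=np.array(s['joints']);R=Ro.from_euler('xyz',s['eef_rot'],degrees=True)
up=R.inv().apply([0,0,1]);a=np.degrees(np.arctan2(up[1],up[0]))  # need -ty up: a=-90
need=((a+90+180)%360)-180
print(s['time_s'],show(q),'turn needed deg',need,'or',need-360*np.sign(need),'gw',s['gripper_width'])
E
python3 fin.py
```

```text
35.2167 q[ -51.  -18.  -22.  -43.  -65. -174.] x[ 0.316 -0.262  0.356] tilt45.9 az8 lab-18.1 turn needed deg 115.64039934860864 or -244.35960065139136 gw 0.008074585111975906
```

Tilt is now 45.9°. Next, turn back about the tool axis by -244° so that the label side faces up.

Call:
play_rows(rows=[[[1,0,0,0,-0.66],[1,0,0,0,-0.66],[1,0,0,0,-0.66],[1,0,0,0,-0.66],[1,0,0,0,-0.66],[1,0,0,0,-0.66],[1,0,0,0,-0.66],[1,0,0,0,-0.66]]])

```text
time_s: 35.88
tcp_pos: [0.3165, -0.2612, 0.3559]
eef_rot: [134.4, -5.0, 93.3]
contact_force: [-0.1, 0.4, -1.3]
gripper_width: 0.0078
gripper_force: 40.0
```

Call:
play_rows(rows=[[[1,0,0,0,-0.66],[1,0,0,0,-0.66],[1,0,0,0,-0.66],[1,0,0,0,-0.66],[1,0,0,0,-0.66],[1,0,0,0,-0.66],[1,0,0,0,-0.66],[1,0,0,0,-0.66]]])

```text
time_s: 36.55
tcp_pos: [0.3165, -0.2612, 0.3559]
eef_rot: [146.4, 33.2, 137.7]
contact_force: [-0.3, -0.1, -1.1]
gripper_width: 0.008
gripper_force: 40.0
```

Call:
play_rows(rows=[[[1,0,0,0,-0.66],[1,0,0,0,-0.66],[1,0,0,0,-0.66],[1,0,0,0,-0.66],[1,0,0,0,-0.66],[1,0,0,0,-0.66],[1,0,0,0,-0.66],[1,0,0,0,-0.66]]])

```text
time_s: 37.22
tcp_pos: [0.3165, -0.2611, 0.3559]
eef_rot: [-163.8, 43.5, -148.8]
contact_force: [-0.6, -0.4, -0.7]
gripper_width: 0.0075
gripper_force: 40.0
```

Call:
play_rows(rows=[[[1,0,0,0,-0.66],[1,0,0,0,-0.66],[1,0,0,0,-0.66],[1,0,0,0,-0.66],[1,0,0,0,-0.66],[1,0,0,0,-0.66],[1,0,0,0,-0.66],[1,0,0,0,-0.66]]])

```text
time_s: 37.88
tcp_pos: [0.3165, -0.2611, 0.3559]
eef_rot: [-135.4, 12.0, -93.7]
contact_force: [-0.1, -0.4, -1.1]
gripper_width: 0.0077
gripper_force: 40.0
```

```bash
python3 fin.py
```

```text
37.8833 q[-51. -18. -22. -43. -65.  54.] x[ 0.317 -0.261  0.356] tilt45.8 az8 lab43.3 turn needed deg -16.849811071215356 or 343.15018892878464 gw 0.007672134185983202
```

Call:
play_rows(rows=[[[1,0,0,0,-0.07],[1,0,0,0,-0.14],[1,0,0,0,-0.196],[1,0,0,0,-0.196],[1,0,0,0,-0.196],[1,0,0,0,-0.196],[1,0,0,0,-0.196],[1,0,0,0,-0.196]]])

```text
time_s: 38.55
tcp_pos: [0.3177, -0.2609, 0.3582]
eef_rot: [-133.9, 0.2, -82.1]
contact_force: [-0.2, -1.5, -1.7]
gripper_width: 0.0081
gripper_force: 40.0
```

```bash
python3 fin.py; python3 - <<'E'
from h import *
from plant import r
s=r.get_state();R=Ro.from_euler('xyz',s['eef_rot'],degrees=True)
I=r.camera_info('top');im=r.capture('top')[:,:,::-1].copy();g=cv2.cvtColor(im,cv2.COLOR_BGR2GRAY);cv2.imwrite('pics/top9.png',im)
p=proj(I,[.4945,-.0393,.036])[0];print('stand expected px',p)
m=np.uint8(g<70)*255;k=np.zeros_like(m);x,y=p.astype(int);k[y-32:y+32,x-32:x+32]=m[y-32:y+32,x-32:x+32]
c=max(cv2.findContours(k,0,1)[0],key=cv2.contourArea);h=cv2.convexHull(c).reshape(-1,2)
e=cv2.fitEllipse((onz(I,h+0.,.018)*1e3).astype(np.float32));print('stand',np.round(e[0],1),np.round(e[1],1),'px box',h.min(0),h.max(0))
# label point & notch & plain-face colours in top/scene (plate x=-tool-x offset: grip at x=-30, z 60.5-12=48)
T=lambda px,py,pz:np.array(s['tcp_pos'])+R.apply([(px+30)/1e3,-py/1e3,(48.5-pz)/1e3])
for n in('top','scene'):
    J=r.camera_info(n);a=im if n=='top' else r.capture('scene')[:,:,::-1]
    for nm,P in(('label',T(37,4,20)),('plain',T(5,4,20)),('notchvoid',T(48,0,50))):
        u=proj(J,P)[0];v=u.round().astype(int);ok=0<=v[0]<512 and 0<=v[1]<384
        print(n,nm,P.round(3),u.round(1),a[v[1],v[0]].tolist() if ok else None)
E
```

```text
38.55 q[-51. -18. -22. -43. -65.  70.] x[ 0.318 -0.261  0.358] tilt46.1 az8 lab46.1 turn needed deg -0.21762256394026736 or 359.78237743605973 gw 0.008079773904175806
stand expected px [207.90214991 193.26927185]
stand [495.4 -35.8] [134.4 136.1] px box [185 170] [230 216]
top label [ 0.35  -0.324  0.341] [324.6 250.4] [124, 126, 124]
top plain [ 0.346 -0.292  0.341] [310.1 252.8] [141, 135, 127]
top notchvoid [ 0.327 -0.338  0.359] [332.9 261.7] [54, 57, 55]
scene label [ 0.35  -0.324  0.341] [250.9 105.9] [180, 176, 171]
scene plain [ 0.346 -0.292  0.341] [234.  102.2] [85, 83, 80]
scene notchvoid [ 0.327 -0.338  0.359] [246.9  98.7] [96, 96, 95]
```

The stand is equally close to both walls (65.6 and 65.5 mm by the vision measurement), so it is seated. The label side is up at 46°, the notch is where it should be, the coupon is about 0.34 m up, and it is steady. Handing in.

```bash
python3 -c "
from plant import r
print(r.close_job())"
```

```text
the job is handed in; nothing more can be done
None
```

The job is handed in at 38.6 s: the stand sits home in the vee, and the coupon is held by its plain half about 0.34 m above the bench, rolled 46° with the label side up; no verdict came back.

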